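# Stack the vial racks on the steel tray for the cold room

### The arm

A 7-joint arm with a two-finger parallel gripper is mounted at the origin on the work surface. World frame = base frame: x ahead of the robot, y to its left, z up, the work surface at z = 0. Lengths are in m, angles in rad, forces in N, time in s.
With the tool pointing down it reaches from about 0.425 to 0.95 m from the base axis. Payload 16.7 kg.
Tool frame: the origin (TCP) lies at the very end of the fingers, on their centre line; the grasp point (between the pads) lies 19 mm behind it; z points along the fingers, y is the direction in which the jaws open and shut (so a half turn about z gives the same grasp; the last joint's range is limited). The gripper opens to 94 mm and grips with 3 to 60 N. Pads are 16 mm wide; open, the fingers measure 119 mm over their backs; the gripper's body (75 mm by 177 mm) begins 78 mm behind the grasp point.
Start: joints at [1.169, 0.426, 0.074, 1.606, -0.034, 1.111, -0.067], TCP at [0.169, -0.654, 0.169] pointing down, gripper open.
Joint ranges: [-2.85, 2.85], [-0.5, 2.14], [-1.23, 1.37], [0.21, 2.46], [-1.02, 4.16], [0.16, 2.05], [-2.73, 2.73]. Speed limits (rad/s): [1.89, 1.89, 2.39, 2.39, 3.01, 3.01, 3.01].

### API

Orientations are given as a unit quaternion [w, x, y, z].
In Python, from bench import manip, imaging, nets gives the robot as it stands.
- The arm moves only by the tool apply_moves, never from a script. Its argument "moves" is a list of rows, each an object with "delta_rot": the turn, a rotation vector about the tool's x, y, z in rad, a list of three; "travel": the shift along the tool's x, y, z in cm, a list of three; "jaw": the opening, from 0 (shut) to 1 (fully open). A call has 1 to 20 rows; each row shifts and turns the commanded pose from where the row before left it, along the tool's axes as they then stand; what a row does not reach is not made up. A row lasts 1/8 s, in which the tool goes at most 62.5 mm and 10.7 degrees, less where a joint would pass 70% of its speed; a pose out of reach is approached as far as the arm can. A call with a gripper value outside its range is refused whole. The fingers move at their own pace and stop on an object; "squeeze" is the grip in N (left out, the last holds). Time passes only in rows, so rows that do not move let the fingers close. It gives the time, the measured TCP pose, the force and the opening at its end, in the units of the state.
- manip.get_obs(): the state, without advancing time (a new reading comes with each control period).
- imaging.camera(name): name is "side" or "top" or "wrist"; returns a dict with "frame" (384x512x3 uint8, blue, green, red), "range_z" (384x512 float32, m along the optical axis (not along the pixel's ray), 0 where there is no reading), "vfov" (degrees; the focal length in pixels is half the picture's height over the tangent of half this angle, whatever the lens; pixels are square), "cx", "cy" (the principal point, pixels), "xyz" and "attitude" of the camera in the world. Camera axes: x right, y up, looking along -z (the intrinsics and any distortion apply to the point x, -y, -z); pixel columns grow to the right and rows downward; lengths in m; the calibration is good to about 2 mm. A picture is of the moment at which its call begins.
- manip.close_job(): hands the job in, once; it reports no verdict.
Trained networks look in a picture, given as the dict that the camera call returned (one of the last four; its "shot" number tells which), for a name from the list of things; names that differ only in an ending like _2 or _b are one class to them, and where a whole thing is asked for, a point or a joint stands for the part that bears it (a point fixed in the world has none). Each returns a list of dicts, best first, with "p" (0 to 1); they miss things now and then, are a little off and sometimes report something else, mostly with a low value. They report only what shows in the picture. A call takes as long as a camera call. They do not tell look-alikes from the thing itself.
- nets.silhouettes(picture, thing): "pixels" (384x512 bool, what is visible of it) and "box" ([left, top, right, bottom] as shares, 0 to 1, of the picture: columns of its width, rows of its height, round what is visible of it).
- nets.pinpoint(picture, thing): "point" ([row, column] as shares, 0 to 1, of the picture: columns of its width, rows of its height: a listed point, or the origin of a listed thing).
The state is a dict: "clock": time; "qpos": joint angles; "dq": joint speeds; "tau": joint torques, N m; "position": TCP position; "tcp_rot": TCP orientation; "contact_force": force on the tool from outside, world axes, zero at the start; "ft_torque": the same for the moment, N m; "grip_width": finger opening in m.
Only numpy, scipy, OpenCV 4.12 (cv2) and the standard library are available. Lean on these libraries where they do the work, as an engineer would, in place of code of your own. Each camera call takes 0.05 s, during which the arm holds its last target.

### The job

Pack the samples on the steel tray for the cold room as one neat stack: first the 18-vial rack in the middle of the tray with its long side along the tray's long side, then the 12-vial rack centred on it, then the 6-vial rack centred on that, with all long sides parallel, and last the small round lidded pot centred on top. Set each thing down in that order, let go of it before you fetch the next, keep all of them upright and let none of them fall. Leave the bottle, the beaker and the tweezers where they are.

Things in the scene. Friction and masses are not known exactly. Their poses are not given: they have to be found in the camera images.
- rack18_mid (a point): Centre (half-way up) of the largest vial rack, loose, about 150 g: an upright white plastic block with 6 x 3 = 18 grey-capped vials. Frame 104 (its x) x 56 (its y) mm and 28 mm high, vial caps on top to 38 mm overall; flat underside 19 mm below this point, flat cap tops (93 x 45 mm) 19 mm above it. z is up. Grip the frame across its 56 mm side. Either way round is the same.
- rack12_mid (a point): Centre (half-way up) of the middle vial rack, loose, about 110 g: the same white plastic and caps, 4 x 3 = 12 vials. Frame 72 (its x) x 56 (its y) mm and 28 mm high, 38 mm overall with the caps; underside 19 mm below this point, flat cap tops (61 x 45 mm) 19 mm above it. z is up.
- rack6_mid (a point): Centre (half-way up) of the smallest vial rack, loose, about 60 g: the same white plastic and caps, 3 x 2 = 6 vials. Frame 56 (its x) x 40 (its y) mm and 28 mm high, 38 mm overall with the caps; underside 19 mm below this point, flat cap tops (45 x 29 mm) 19 mm above it. z is up.
- pot_mid (a point): Centre (half-way up) of the small round specimen pot, loose, about 50 g: glass body 33 mm in diameter and 22 mm high, under a white lid 36 mm in diameter and 10 mm thick; 32 mm high overall, underside 16 mm below this point. z is up.
- tray: Low dark steel tray, fixed on the bench: 130 (its x) x 160 (its y, the long side) mm. Floor 4 mm thick, lip 4 mm wide whose top is 9 mm above the bench. Origin at the centre of its underside, on the bench; z is up. It lies left or right of the things, which differs from start to start.
- lightpad: Flat light plate, fixed on the bench on the side opposite the tray: black border, white face, no lip, 130 x 160 x 8 mm. Origin at the centre of its underside. Not needed for the job.
- reagent: Bystander, loose: brown glass bottle, 48 mm in diameter, 95 mm high, beyond the racks. Origin at the centre of its underside.
- beaker: Bystander, loose: small open glass beaker, 52 mm in diameter, 60 mm high, beyond the racks. Origin at the centre of its underside.
- tweezers: Bystander, loose: steel tweezers lying flat, about 120 mm long (its x), 8 mm high, beyond the racks. Origin on the bench under the middle.
Things that resemble listed ones, but are neither listed nor needed, are in the scene too. What is shaped like the part that bears rack18_mid but turquoise is not meant. Leave any red or yellow look-alike of the part that bears rack12_mid alone.

How it is judged:
On the way, in this order (a step that is already met when the one before it is completed fails the run):
1. the 18-vial rack stands in the middle of the tray, squared to it, let go (horizontal distance between rack18_mid and tray below 0.015 m and z of rack18_mid in the frame of tray between 0.018 and 0.028 m and angle between rack18_mid's own z axis and vertical below 0.1 rad and angle between the x axis of rack18_mid and the y axis of tray, either way round below 0.2 rad and contact force between the fingers and rack18 below 0.05 N), for 0.2 s.
2. the 12-vial rack stands squarely on the 18-vial rack, let go (horizontal distance between rack18_mid and tray below 0.015 m and z of rack18_mid in the frame of tray between 0.018 and 0.028 m and angle between each of rack18_mid, rack12_mid's own z axis and vertical below 0.1 rad and angle between the x axis of rack18_mid and the y axis of tray, either way round below 0.2 rad and horizontal distance between rack12_mid and rack18_mid below 0.012 m and z of rack12_mid in the frame of rack18_mid between 0.033 and 0.043 m and angle between the x axis of rack12_mid and the x axis of rack18_mid, either way round below 0.2 rad and contact force between the fingers and rack12 below 0.05 N), for 0.2 s.
3. the 6-vial rack stands squarely on the 12-vial rack, let go (horizontal distance between rack18_mid and tray below 0.015 m and z of rack18_mid in the frame of tray between 0.018 and 0.028 m and angle between each of rack18_mid, rack12_mid, rack6_mid's own z axis and vertical below 0.1 rad and angle between the x axis of rack18_mid and the y axis of tray, either way round below 0.2 rad and horizontal distance between rack12_mid and rack18_mid below 0.012 m and z of rack12_mid in the frame of rack18_mid between 0.033 and 0.043 m and angle between the x axis of rack12_mid and the x axis of rack18_mid, either way round below 0.2 rad and horizontal distance between rack6_mid and rack12_mid below 0.012 m and z of rack6_mid in the frame of rack12_mid between 0.033 and 0.043 m and angle between the x axis of rack6_mid and the x axis of rack12_mid, either way round below 0.2 rad and contact force between the fingers and rack6 below 0.05 N), for 0.2 s.
4. the lidded pot stands on the 6-vial rack, let go (horizontal distance between rack18_mid and tray below 0.015 m and z of rack18_mid in the frame of tray between 0.018 and 0.028 m and angle between each of rack18_mid, rack12_mid, rack6_mid, pot_mid's own z axis and vertical below 0.1 rad and angle between the x axis of rack18_mid and the y axis of tray, either way round below 0.2 rad and horizontal distance between rack12_mid and rack18_mid below 0.012 m and z of rack12_mid in the frame of rack18_mid between 0.033 and 0.043 m and angle between the x axis of rack12_mid and the x axis of rack18_mid, either way round below 0.2 rad and horizontal distance between rack6_mid and rack12_mid below 0.012 m and z of rack6_mid in the frame of rack12_mid between 0.033 and 0.043 m and angle between the x axis of rack6_mid and the x axis of rack12_mid, either way round below 0.2 rad and horizontal distance between pot_mid and rack6_mid below 0.01 m and z of pot_mid in the frame of rack6_mid between 0.03 and 0.04 m and contact force between the fingers and pot below 0.05 N), for 0.2 s.
At the end, for the whole second after the job is handed in: 18-vial rack on the tray within 15 mm of its centre, 12-vial rack on it and 6-vial rack on that, each within 12 mm of the centre below, long sides parallel to the tray's or the one below within 0.2 rad; pot on top within 10 mm; all upright within 0.1 rad, released and at rest (all of step 4 and linear speed of each of rack18, rack12, rack6, pot below 0.02 m/s and angular speed of each of rack18, rack12, rack6, pot below 0.2 rad/s and contact force between the fingers and rack18 below 0.05 N and contact force between the fingers and rack12 below 0.05 N and contact force between the fingers and rack6 below 0.05 N); the robot touches nothing.
It fails at once if a rack or the pot is tipped more than 0.5 rad (angle between any of rack18_mid, rack12_mid, rack6_mid, pot_mid's own z axis and vertical above 0.5 rad).
It fails at once if a rack or the pot falls: moves faster than 0.5 m/s while the fingers do not hold it ((linear speed of rack18 above 0.5 m/s and contact force between the fingers and rack18 below 0.05 N) or (linear speed of rack12 above 0.5 m/s and contact force between the fingers and rack12 below 0.05 N) or (linear speed of rack6 above 0.5 m/s and contact force between the fingers and rack6 below 0.05 N) or (linear speed of pot above 0.5 m/s and contact force between the fingers and pot below 0.05 N)).
It fails at once if the bottle, the beaker or the tweezers are moved more than 20 mm, or the bottle or beaker tipped (distance of any of reagent, beaker, tweezers from where it was at the start of the episode above 0.02 m or angle between any of reagent, beaker's own z axis and vertical above 0.5 rad).
It also fails if it takes over 109 s, if anything falls off the work surface, if the arm or the gripper's body presses on something with over 40 N, if the wrist force passes 120 N, or if a joint passes its speed limit or range.

## Working session

There is one attempt and no reset: what is moved stays moved. The work goes in short steps, Python scripts to look and compute and a tool call to move; the robot and the scene stay as the last step left them, time stands still between calls to the robot, and variables do not carry over. Pictures are saved under pics/ and viewed, and the job is handed in when it is done.

Besides the shell and the picture viewer there is one more tool, called in YAML: its name, and indented under it one key for each argument. apply_moves: Moves the arm, as the interface text tells. Its arguments: {"type":"object","properties":{"moves":{"type":"array"},"squeeze":{"type":"number"}},"required":["moves"]}

```bash
ls; mkdir -p pics; cat > h.py <<'E'
import numpy as np, cv2
from bench import manip, imaging, nets
from scipy.spatial.transform import Rotation as R
def rot(q): return R.from_quat([q[1],q[2],q[3],q[0]]).as_matrix()
def cam(n,save=None):
    c=imaging.camera(n)
    if save: cv2.imwrite('pics/'+save,c['frame'])
    return c
def cloud(c):
    H,W=c['range_z'].shape; f=H/2/np.tan(np.radians(c['vfov'])/2)
    v,u=np.mgrid[0:H,0:W]; z=c['range_z']
    p=np.stack([(u-c['cx'])/f*z,-(v-c['cy'])/f*z,-z],-1)
    return p@rot(c['attitude']).T+np.array(c['xyz'])
E
python3 - <<'E'
from h import *
o=manip.get_obs();print(o)
for n in ['side','top','wrist']:
    c=cam(n,n+'0.png'); print(n,{k:c[k] for k in c if k not in('frame','range_z')})
E
```

```text
pics
{'clock': 0.0, 'qpos': array([ 1.16853053,  0.42671001,  0.07386861,  1.60661164, -0.03411823,
        1.11080965, -0.06709039]), 'dq': array([-0.00069501, -0.00033686,  0.00041942, -0.00019425, -0.00104979,
       -0.0002739 , -0.00012999]), 'tau': array([-1.39395383e-03, -9.35838032e+01,  3.66517402e+00, -4.54192042e+01,
       -4.89691144e-02,  2.03567895e-02,  9.26004805e-05]), 'position': array([ 0.16864389, -0.65308535,  0.16838881]), 'tcp_rot': array([-6.27582421e-04,  9.92027029e-01,  1.26023666e-01, -1.22022734e-04]), 'contact_force': array([0.15612714, 0.60392544, 0.160735  ]), 'ft_torque': array([ 0.04177385, -0.06424744,  0.0034016 ]), 'grip_width': 0.0941838496792654}
side {'vfov': 44.036272634207165, 'cx': 256.2791972810363, 'cy': 191.85191462178065, 'xyz': array([0.51256815, 0.75895309, 0.84287356]), 'attitude': array([-0.03434382, -0.02333823,  0.36960301,  0.92826152]), 'shot': 1}
top {'vfov': 45.84375079282694, 'cx': 253.92371707103842, 'cy': 190.86014937313504, 'xyz': array([0.37642347, 0.0028012 , 1.14720507]), 'attitude': array([-0.69854459, -0.07311469,  0.07595854,  0.70775702]), 'shot': 2}
wrist {'vfov': 64.38037280270127, 'cx': 258.4714475845105, 'cy': 191.48521685702337, 'xyz': array([ 0.23339559, -0.63753577,  0.38390332]), 'attitude': array([ 0.78541178, -0.09163423,  0.07202712, -0.60790098]), 'shot': 3}
```

View pics/top0.png

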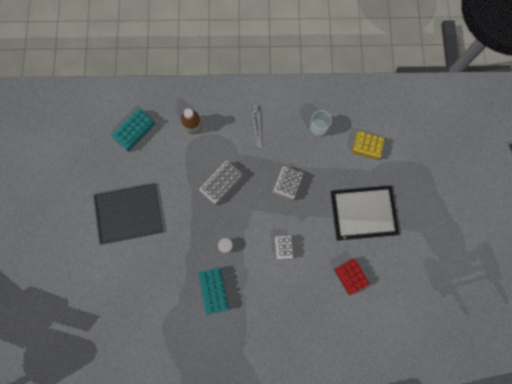

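View pics/side0.png

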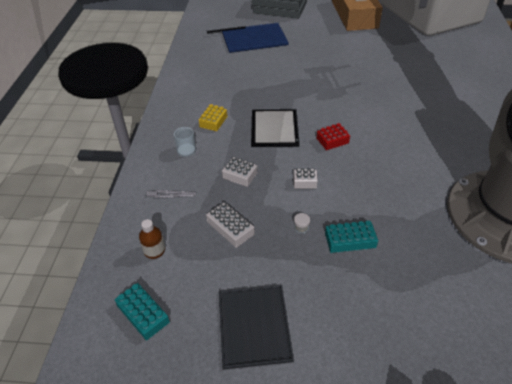

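Top view: white racks are the 18-vial at (221,182), 12-vial at (288,182) and 6-vial at (284,247); the pot is at (225,245) and the dark tray at (128,213). The turquoise 18-racks at (133,129) and (213,291), the red one at (352,276) and the yellow one at (369,145) are look-alikes to leave.

```bash
cat > meas.py <<'E'
from h import *
def meas(c,P,thing,white=True):
    res=[]
    for s in nets.silhouettes(c,thing)[:4]:
        m=s['pixels']; 
        fr=c['frame'][m]; col=fr.mean(0) if len(fr) else None
        q=P[m&(c['range_z']>0)]
        ztop=np.percentile(q[:,2],97)
        r=cv2.minAreaRect(q[q[:,2]>0.012][:,:2].astype(np.float32)*1000) if (q[:,2]>0.012).sum()>5 else cv2.minAreaRect(q[:,:2].astype(np.float32)*1000)
        b=np.array(s['box'])*[512,384,512,384]
        res.append((round(s['p'],2),b.round().astype(int).tolist(),col.round().astype(int).tolist(),'ztop',round(float(ztop),4),'ctr',np.round(r[0],1),'sz',np.round(r[1],1),'ang',round(r[2],1)))
    return res
E
python3 - <<'E'
from meas import *
for n in ['top','side']:
    c=cam(n);P=cloud(c)
    for t in ['rack18_mid','rack12_mid','rack6_mid','pot_mid','tray','lightpad','reagent','beaker','tweezers']:
        print(n,t)
        for r in meas(c,P,t): print('   ',*r)
        if t.endswith('_mid') or t=='tray':
          f=192/np.tan(np.radians(c['vfov'])/2)
          zt={'pot_mid':.016,'tray':0}.get(t,.019)
          for q in nets.pinpoint(c,t)[:4]:
            v,u=q['point'][0]*384,q['point'][1]*512
            d=rot(c['attitude'])@np.array([(u-c['cx'])/f,-(v-c['cy'])/f,-1]); k=(zt-c['xyz'][2])/d[2]
            print('    pin',round(q['p'],2),round(u),round(v),np.round((np.array(c['xyz'])+k*d)*1000,1))
c=cam('top'); cv2.imwrite('pics/crop1.png',cv2.resize(c['frame'][100:320,80:400],None,fx=2.5,fy=2.5,interpolation=cv2.INTER_CUBIC))
E
```

```text
top rack18_mid
    0.67 [196, 265, 231, 312] [97, 97, 38] ztop 0.0404 ctr [373.5 100. ] sz [103.8  55.9] ang 11.7
    0.65 [198, 161, 240, 203] [112, 113, 114] ztop 0.0405 ctr [643.   83.3] sz [ 57.6 102.9] ang 47.1
    0.59 [110, 110, 151, 151] [95, 95, 38] ztop 0.0403 ctr [789.3 311.6] sz [ 58.5 104.2] ang 48.1
    pin 0.82 132 133 [777.4 311.8  19. ]
    pin 0.65 212 288 [377.1 100.7  19. ]
    pin 0.64 221 181 [646.4  81.   19. ]
top rack12_mid
    0.95 [349, 129, 383, 160] [50, 126, 144] ztop 0.0403 ctr [ 737.8 -300. ] sz [72.3 57.5] ang 73.0
    0.82 [337, 259, 369, 297] [36, 37, 123] ztop 0.04 ctr [ 403.3 -238.1] sz [71.8 57. ] ang 28.4
    0.63 [273, 167, 302, 197] [118, 119, 121] ztop 0.0409 ctr [639.3 -88.7] sz [55.7 73.2] ang 68.1
    pin 0.92 352 277 [ 400.9 -240.9   19. ]
    pin 0.81 365 143 [ 742.2 -294.4   19. ]
    pin 0.72 291 179 [646.8 -99.2  19. ]
    pin 0.46 127 210 [574.2 317.2  19. ]
top rack6_mid
    0.92 [274, 236, 291, 259] [135, 135, 138] ztop 0.0406 ctr [475.9 -73.1] sz [56.1 39.5] ang 1.5
    pin 0.83 280 247 [474.9 -67.1  19. ]
top pot_mid
    0.45 [22
[... 2469 characters left out ...]
, 43] ztop 0.009 ctr [568.5 314.8] sz [131.9 167.9] ang 10.6
    pin 0.76 251 324 [575.  315.3   0. ]
    pin 0.36 274 128 [ 563.4 -285.8    0. ]
side lightpad
    0.72 [254, 110, 301, 148] [102, 102, 104] ztop 0.0112 ctr [ 559.1 -270.2] sz [122.6 121.5] ang 74.5
side reagent
    0.91 [138, 223, 164, 257] [69, 79, 97] ztop 0.0952 ctr [798.3 162. ] sz [47.9 37.4] ang 22.6
    0.49 [223, 160, 257, 186] [117, 114, 117] ztop 0.0391 ctr [638.8 -90.6] sz [58.7 73.1] ang 68.2
side beaker
    0.72 [173, 126, 196, 156] [126, 118, 110] ztop 0.0597 ctr [ 791.7 -178. ] sz [50.2 55.7] ang 10.7
side tweezers
    0.7 [148, 190, 198, 196] [114, 107, 109] ztop 0.009 ctr [799.4 -15.6] sz [116.9  24.6] ang 8.6
```

View pics/crop1.png

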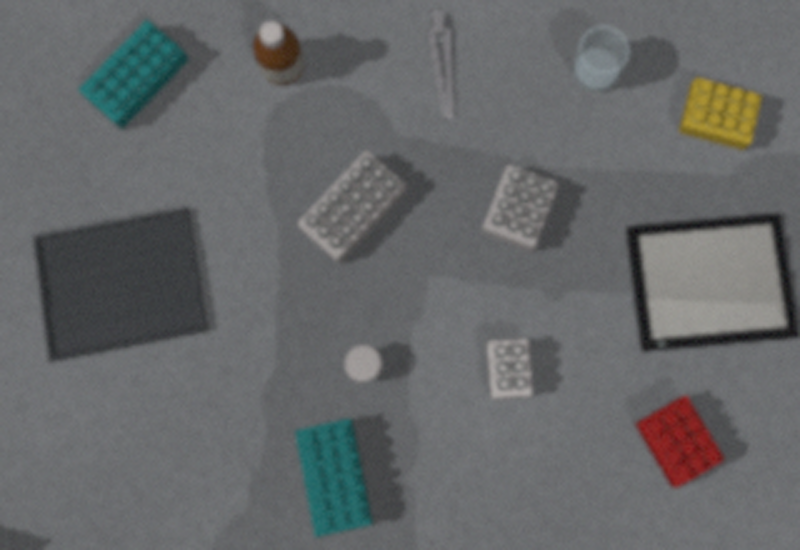

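The crop confirms it: the only white ones are the 18-rack (6x3, crop 352,205), 12-rack (4x3, 521,205), 6-rack (3x2, 510,368) and pot (362,362). Their measured sizes and heights also match. Next I'll make a go-to helper.

```bash
cat > go.py <<'E'
import sys
from h import *
def go(x,y,z,yaw):
    o=manip.get_obs();M=rot(o['tcp_rot']);p=np.array(o['position'])
    yw=np.degrees(np.arctan2(M[1,0],M[0,0])); 
    T=np.array([[np.cos(np.radians(yaw)),np.sin(np.radians(yaw)),0],[np.sin(np.radians(yaw)),-np.cos(np.radians(yaw)),0],[0,0,-1]])
    d=np.array([x,y,z])-p
    print('t',round(o['clock'],2),'pos',p.round(4),'yaw',round(yw,2),'tilt',np.degrees(np.arccos(-M[2,2])).round(2),'F',np.round(o['contact_force'],2),'w',round(o['grip_width'],4),'q',np.round(o['qpos'],2))
    print('world d',d.round(4)*100,'cm in current axes',(M.T@d*100).round(2),'in target axes',(T.T@d*100).round(2))
    rv=R.from_matrix(M.T@T).as_rotvec(); print('rotvec',rv.round(3))
if __name__=='__main__': go(*map(float,sys.argv[1:5]))
E
python3 go.py .643 .0822 .15 137.3
```

```text
t 1.7 pos [ 0.1688 -0.6535  0.1691] yaw 14.48 tilt 0.0 F [-0.84  0.06 -0.01] w 0.094 q [ 1.17  0.43  0.07  1.61 -0.03  1.11 -0.07]
world d [47.42 73.57 -1.91] cm in current axes [ 64.31 -59.37   1.91] in target axes [15.04 86.23  1.91]
rotvec [-0.    -0.    -2.144]
```

apply_moves:
  moves:
    - {"delta_rot": [0,0,0],"travel": [2,-1.9,0],"jaw": 1}
    - {"delta_rot": [0,0,0],"travel": [4,-3.7,0],"jaw": 1}
    - {"delta_rot": [0,0,0],"travel": [4,-3.7,0],"jaw": 1}
    - {"delta_rot": [0,0,0],"travel": [4,-3.7,0],"jaw": 1}
    - {"delta_rot": [0,0,0],"travel": [4,-3.7,0],"jaw": 1}
    - {"delta_rot": [0,0,0],"travel": [4,-3.7,0],"jaw": 1}
    - {"delta_rot": [0,0,0],"travel": [4,-3.7,0],"jaw": 1}
    - {"delta_rot": [0,0,0],"travel": [4,-3.7,0],"jaw": 1}
    - {"delta_rot": [0,0,0],"travel": [4,-3.7,0],"jaw": 1}
    - {"delta_rot": [0,0,0],"travel": [4,-3.7,0],"jaw": 1}
    - {"delta_rot": [0,0,0],"travel": [4,-3.7,0],"jaw": 1}
    - {"delta_rot": [0,0,0],"travel": [4,-3.7,0],"jaw": 1}
    - {"delta_rot": [0,0,0],"travel": [4,-3.7,0],"jaw": 1}
    - {"delta_rot": [0,0,0],"travel": [4,-3.7,0],"jaw": 1}
    - {"delta_rot": [0,0,0],"travel": [4,-3.7,0.9],"jaw": 1}
    - {"delta_rot": [0,0,0],"travel": [4,-3.7,1],"jaw": 1}
    - {"delta_rot": [0,0,0],"travel": [2.3,-2.0,0],"jaw": 1}

```text
clock: 3.82
position: [0.6432, 0.0854, 0.1491]
tcp_rot: [-0.0, 0.992, 0.127, -0.0]
contact_force: [-0.1, -0.4, 0.6]
grip_width: 0.0939
```

apply_moves:
  moves:
    - {"delta_rot": [0,0,-0.15],"travel": [0,0,0],"jaw": 1}
    - {"delta_rot": [0,0,-0.17],"travel": [0,0,0],"jaw": 1}
    - {"delta_rot": [0,0,-0.17],"travel": [0,0,0],"jaw": 1}
    - {"delta_rot": [0,0,-0.17],"travel": [0,0,0],"jaw": 1}
    - {"delta_rot": [0,0,-0.17],"travel": [0,0,0],"jaw": 1}
    - {"delta_rot": [0,0,-0.17],"travel": [0,0,0],"jaw": 1}
    - {"delta_rot": [0,0,-0.17],"travel": [0,0,0],"jaw": 1}
    - {"delta_rot": [0,0,-0.17],"travel": [0,0,0],"jaw": 1}
    - {"delta_rot": [0,0,-0.17],"travel": [0,0,0],"jaw": 1}
    - {"delta_rot": [0,0,-0.17],"travel": [0,0,0],"jaw": 1}
    - {"delta_rot": [0,0,-0.17],"travel": [0,0,0],"jaw": 1}
    - {"delta_rot": [0,0,-0.17],"travel": [0,0,0],"jaw": 1}
    - {"delta_rot": [0,0,-0.124],"travel": [0,0,0],"jaw": 1}
    - {"delta_rot": [0,0,0],"travel": [0,0,0],"jaw": 1}

```text
clock: 5.58
position: [0.6428, 0.0822, 0.15]
tcp_rot: [-0.0, 0.364, 0.931, 0.0]
contact_force: [0.3, -0.2, 0.5]
grip_width: 0.0937
```

```bash
python3 go.py .643 .0822 .15 137.3; python3 - <<'E'
from meas import *
c=cam('wrist','w1.png');P=cloud(c)
for t in ['rack18_mid','tray']:
    for r in meas(c,P,t): print(t,*r)
E
```

```text
t 5.58 pos [0.6428 0.0822 0.15  ] yaw 137.27 tilt 0.02 F [ 0.33 -0.15  0.51] w 0.0937 q [ 0.37  0.52 -0.83  1.65  0.41  1.15  0.27]
world d [0.02 0.   0.  ] cm in current axes [-0.01  0.01 -0.  ] in target axes [-0.01  0.01 -0.  ]
rotvec [ 0.    -0.    -0.001]
rack18_mid 0.84 [455, 85, 511, 186] [124, 123, 39] ztop 0.0385 ctr [783.7 305. ] sz [ 48.4 104.4] ang 49.8
rack18_mid 0.67 [232, 134, 287, 224] [177, 176, 174] ztop 0.0388 ctr [641.7  80.1] sz [ 55.9 103.8] ang 47.4
rack18_mid 0.59 [79, 0, 147, 35] [112, 111, 35] ztop 0.0385 ctr [415.2  86.8] sz [54.2 26.9] ang 52.5
tray 0.8 [284, 0, 431, 75] [93, 88, 82] ztop 0.0092 ctr [600.7 259.7] sz [157.1  76.7] ang 47.2
```

View pics/w1.png

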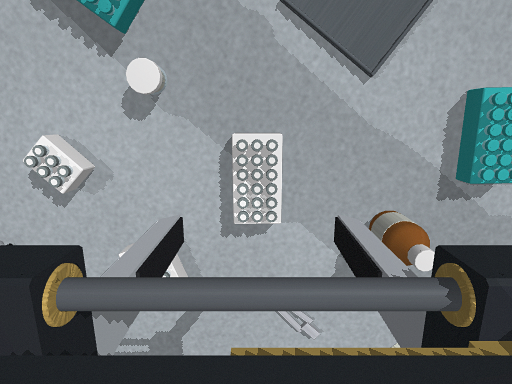

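The wrist view shows the white 6x3 rack square between the fingers (257,178), and its position agrees within 2 mm. I'll descend and grip.

apply_moves:
  moves:
    - {"delta_rot": [0,0,0],"travel": [0,0,2],"jaw": 1}
    - {"delta_rot": [0,0,0],"travel": [0,0,3],"jaw": 1}
    - {"delta_rot": [0,0,0],"travel": [0,0,3],"jaw": 1}
    - {"delta_rot": [0,0,0],"travel": [0,0,3],"jaw": 1}
    - {"delta_rot": [0,0,0],"travel": [0,0,2],"jaw": 1}
    - {"delta_rot": [0,0,0],"travel": [0,0,1.5],"jaw": 1}
    - {"delta_rot": [0,0,0],"travel": [0,0,0],"jaw": 1}
    - {"delta_rot": [0,0,0],"travel": [0,0,0],"jaw": 0.4}
    - {"delta_rot": [0,0,0],"travel": [0,0,0],"jaw": 0.4}
    - {"delta_rot": [0,0,0],"travel": [0,0,0],"jaw": 0.4}
    - {"delta_rot": [0,0,0],"travel": [0,0,0],"jaw": 0.4}
    - {"delta_rot": [0,0,0],"travel": [0,0,0],"jaw": 0.4}
  squeeze: 20

```text
clock: 7.22
position: [0.6429, 0.0824, 0.0052]
tcp_rot: [0.0, 0.364, 0.931, 0.0]
contact_force: [-0.2, 0.4, -0.1]
grip_width: 0.0476
```

```bash
python3 go.py .568 .317 .10 100.5
```

```text
t 7.22 pos [0.6429 0.0824 0.0052] yaw 137.32 tilt 0.01 F [-0.16  0.4  -0.14] w 0.0476 q [ 0.3   0.67 -0.74  1.76  0.55  0.93  0.16]
world d [-7.49 23.46  9.48] cm in current axes [21.41 12.17 -9.48] in target axes [24.44 -3.09 -9.48]
rotvec [0.    0.    0.643]
```

A width of 47.6 mm, where 56 mm was expected, is suspicious, so I'll look.

```bash
python3 - <<'E'
from meas import *
c=cam('wrist','w2.png')
s=cam('side');cv2.imwrite('pics/s2.png',cv2.resize(s['frame'][150:290,150:330],None,fx=4,fy=4,interpolation=cv2.INTER_CUBIC))
print(manip.get_obs()['grip_width'])
E
```

```text
0.040199319204141035
```

View pics/w2.png

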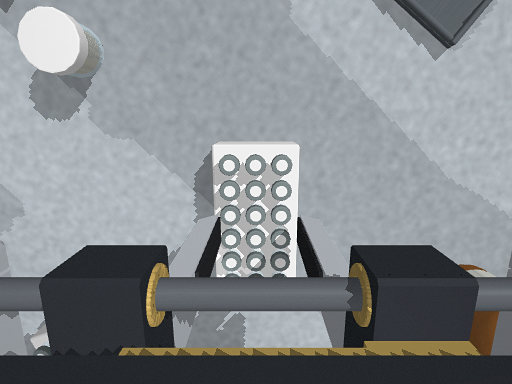

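View pics/s2.png

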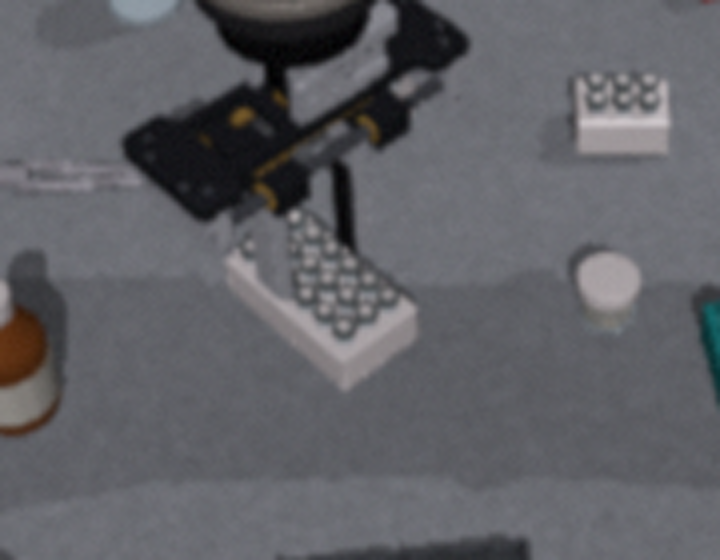

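```bash
python3 - <<'E'
from meas import *
for i in range(3):
    c=cam('wrist','w3.png');o=manip.get_obs(); print(o['clock'],o['grip_width'],o['contact_force'])
P=cloud(c)
cv2.imwrite('pics/w3b.png',cv2.resize(c['frame'][130:290,150:370],None,fx=3.5,fy=3.5,interpolation=cv2.INTER_CUBIC))
for r in meas(c,P,'rack18_mid'):print(*r)
for v in (200,220,235,250,265):
    print(v,[(u,*(P[v,u]*1000).round().astype(int)) for u in range(190,330,6)])
E
```

```text
7.375 0.03865623009779691 [ 0.322445    0.52242716 -0.43509015]
7.425 0.03790535303577974 [-0.36486657 -0.5257762   0.46508476]
7.475 0.037686760577244634 [-0.12896747  0.30252198 -0.1987849 ]
0.82 [211, 144, 300, 277] [184, 183, 180] ztop 0.0386 ctr [637.4  84. ] sz [56.1 91.8] ang 47.3
200 [(190, np.int64(603), np.int64(49), np.int64(0)), (196, np.int64(606), np.int64(53), np.int64(0)), (202, np.int64(609), np.int64(56), np.int64(0)), (208, np.int64(612), np.int64(59), np.int64(1)), (214, np.int64(612), np.int64(71), np.int64(28)), (220, np.int64(615), np.int64(74), np.int64(29)), (226, np.int64(617), np.int64(76), np.int64(28)), (232, np.int64(619), np.int64(82), np.int64(38)), (238, np.int64(623), np.int64(82), np.int64(28)), (244, np.int64(626), np.int64(85), np.int64(27)), (250, np.int64(628), np.int64(88), np.int64(28)), (256, np.int64(629), np.int64(93), np.int64(38)), (262, np.int64(633), np.int64(94), np.int64(28)), (268, np.int64(636), np.int64(97), np.int64(29)), (274, np.int64(639), np.int64(99), np.int64(27)), (280, np.int64(639), np.int64(103), np.int64(36)), (286, np.
[... 4541 characters left out ...]
int64(659), np.int64(60), np.int64(37)), (256, np.int64(661), np.int64(63), np.int64(39)), (262, np.int64(664), np.int64(66), np.int64(38)), (268, np.int64(671), np.int64(65), np.int64(27)), (274, np.int64(669), np.int64(71), np.int64(37)), (280, np.int64(671), np.int64(75), np.int64(39)), (286, np.int64(675), np.int64(77), np.int64(37)), (292, np.int64(682), np.int64(77), np.int64(27)), (298, np.int64(657), np.int64(95), np.int64(86)), (304, np.int64(650), np.int64(101), np.int64(104)), (310, np.int64(651), np.int64(103), np.int64(107)), (316, np.int64(651), np.int64(105), np.int64(109)), (322, np.int64(653), np.int64(107), np.int64(108)), (328, np.int64(655), np.int64(109), np.int64(108))]
```

View pics/w3b.png

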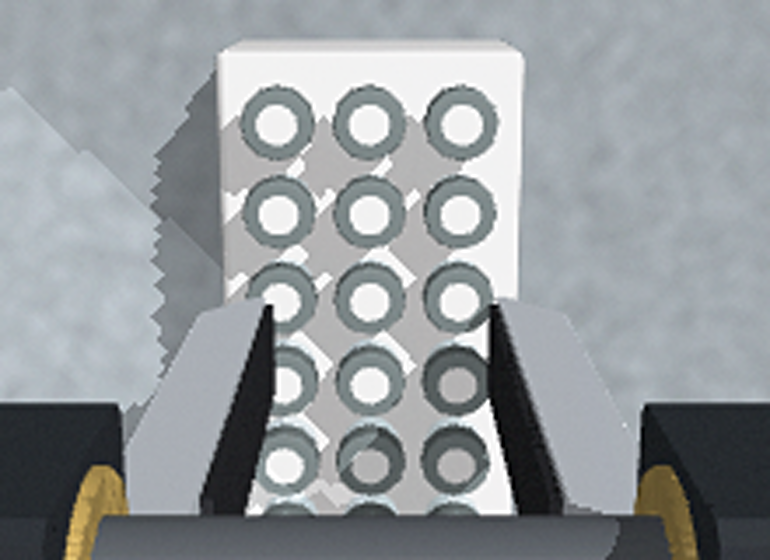

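The fingers are hovering above the rack: finger depth ends near z≈50 mm although the reported TCP z is 5 mm. I'll measure that offset precisely before going further.

```bash
python3 - <<'E'
from meas import *
o=manip.get_obs();p=o['position'];M=rot(o['tcp_rot'])
print(p)
for n in ['wrist','side','top']:
    c=cam(n);P=cloud(c)
    L=(P-p)@M   # tool coords
    ok=(c['range_z']>0)
    m=ok&(abs(L[...,0])<9.5)&(abs(L[...,1])>15)&(abs(L[...,1])<40)&(P[...,2]>.042)&(P[...,2]<.1)
    q=P[m]; l=L[m]
    if m.sum(): print(n,m.sum(),'zmin pct',np.percentile(q[:,2],[0,1,5,20]).round(4), 'tool xyz rng',l.min(0).round(3),l.max(0).round(3))
    if n=='wrist': print('cam-TCP in tool',(M.T@(c['xyz']-p)).round(4))
E
```

```text
[0.64282422 0.08241093 0.005101  ]
cam-TCP in tool [ 0.0657 -0.0004 -0.2154]
```

```bash
python3 - <<'E'
from meas import *
o=manip.get_obs();p=o['position'];M=rot(o['tcp_rot'])
for n in ['wrist','side','top']:
    c=cam(n);P=cloud(c)
    L=(P-p)@M*1000
    m=(c['range_z']>0)&(abs(L[...,0])<11)&(abs(L[...,1])>15)&(abs(L[...,1])<40)&(P[...,2]>.041)&(P[...,2]<.12)
    q=P[m]*1000; l=L[m]
    if m.sum():
        print(n,m.sum(),'z pct',np.percentile(q[:,2],[0,1,5,20]).round(1), 'tool rng',l.min(0).round(1),l.max(0).round(1))
    h=np.histogram(q[:,2],bins=range(40,121,4)); print(h[0])
E
```

```text
wrist 3987 z pct [41.  43.4 49.9 66.1] tool rng [ -10.5  -31.4 -114.9] [  9.8  30.6 -36. ]
[ 56  76 138 143 138 151 175 182 189 220 212 258 269 262 288 289 292 299
 226 124]
side 398 z pct [41.7 43.8 49.  60. ] tool rng [ -10.9  -32.  -114. ] [ 10.7  32.2 -36.6]
[ 5 12 15 23 25 21 22 21 17 25 26 20 28 25 21 23 16 24 17 12]
[0 0 0 0 0 0 0 0 0 0 0 0 0 0 0 0 0 0 0 0]
```

apply_moves:
  moves:
    - {"delta_rot": [0,0,0],"travel": [0,0,-1.5],"jaw": 0.4}
    - {"delta_rot": [0,0,0],"travel": [0,0,-3],"jaw": 0.6}
    - {"delta_rot": [0,0,0],"travel": [0,0,-1.5],"jaw": 1}
    - {"delta_rot": [0,0,0],"travel": [0,0,0],"jaw": 1}
    - {"delta_rot": [0,0,0],"travel": [0,0,0],"jaw": 1}
    - {"delta_rot": [0,0,0],"travel": [0,0,0],"jaw": 1}

```text
clock: 8.57
position: [0.6423, 0.0822, 0.0642]
tcp_rot: [-0.001, 0.364, 0.931, -0.0]
contact_force: [-0.7, -0.1, -0.7]
grip_width: 0.0844
```

```bash
python3 - <<'E'
from meas import *
o=manip.get_obs();p=o['position'];M=rot(o['tcp_rot']);print(p,o['grip_width'])
for n in ['wrist','side']:
    c=cam(n,n+'4.png');P=cloud(c)
    L=(P-p)@M*1000
    m=(c['range_z']>0)&(abs(L[...,0])<12)&(abs(L[...,1])>35)&(abs(L[...,1])<70)&(P[...,2]>.012)&(P[...,2]<.2)
    q=P[m]*1000; l=L[m]
    print(n,m.sum(),'tool rng',l.min(0).round(1),l.max(0).round(1))
    print(np.histogram(q[:,2],bins=range(0,200,5)))
    if n=='wrist':
        for r in meas(c,P,'rack18_mid'):print(*r)
E
```

```text
[0.64231575 0.08224219 0.06418999] 0.0844222710179523
wrist 7493 tool rng [ -11.2  -55.2 -135.8] [ 10.6  54.2 -35.8]
(array([  0,   0,   0,   0,   0,   0,   0,   0,   0,   0,   0,   0,   0,
         0,   0,   0,   0,   0,   0,   1, 139, 204, 233, 257, 277, 312,
       339, 360, 409, 439, 437, 461, 446, 473, 476, 255, 271, 407, 604]), array([  0,   5,  10,  15,  20,  25,  30,  35,  40,  45,  50,  55,  60,
        65,  70,  75,  80,  85,  90,  95, 100, 105, 110, 115, 120, 125,
       130, 135, 140, 145, 150, 155, 160, 165, 170, 175, 180, 185, 190,
       195]))
0.93 [223, 138, 292, 256] [176, 176, 173] ztop 0.0387 ctr [641.6  80.1] sz [ 56.2 103.3] ang 47.3
0.44 [74, 2, 85, 4] [86, 85, 27] ztop 0.0109 ctr [425.6  81.1] sz [9.  3.7] ang 54.5
side 473 tool rng [ -11.   -58.1 -134.3] [ 10.7  59.2 -35.1]
(array([ 0,  0,  0,  0,  0,  0,  0,  0,  0,  0,  0,  0,  0,  0,  0,  0,  0,
        0,  0,  1, 15, 18, 33, 33, 23, 34, 27, 32, 33, 36, 37, 27, 30, 23,
       25, 10, 13, 11,  3]), array([  0,   5,  10,  15,  20,  25,  30,  35,  40,  45,  50,  55,  60,
        65,  70,  75,  80,  85,  90,  95, 100, 105, 110, 115, 120, 125,
       130, 135, 140, 145, 150, 155, 160, 165, 170, 175, 180, 185, 190,
       195]))
```

View pics/wrist4.png

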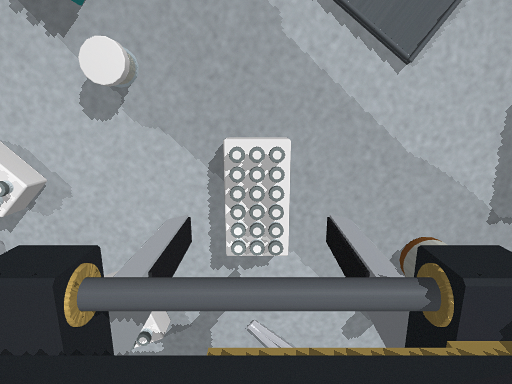

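View pics/side4.png

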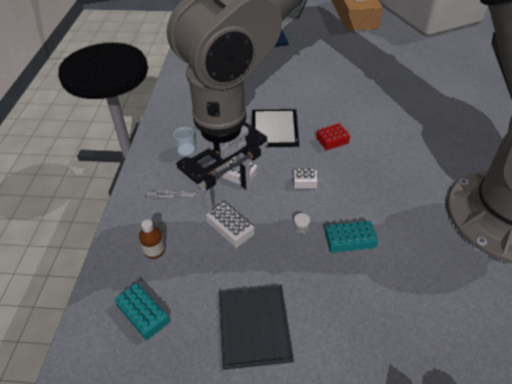

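Both cameras agree that the real fingertips end about 35.5 mm above the reported TCP (tips at 99–100 mm, reported 64.2 mm), with xy consistent. From here on I'll use reported z = tip z − 0.0355. I'll descend 9.3 cm to put the tips near 6 mm, in two stages with a check between.

apply_moves:
  moves:
    - {"delta_rot": [0,0,0],"travel": [0,0,2],"jaw": 1}
    - {"delta_rot": [0,0,0],"travel": [0,0,2.5],"jaw": 1}
    - {"delta_rot": [0,0,0],"travel": [0,0,2],"jaw": 1}
    - {"delta_rot": [0,0,0],"travel": [0,0,1.2],"jaw": 1}
    - {"delta_rot": [0,0,0],"travel": [0,0,0],"jaw": 1}

```text
clock: 9.35
position: [0.6423, 0.0825, -0.0128]
tcp_rot: [-0.001, 0.364, 0.931, -0.0]
contact_force: [-0.5, -0.4, 1.4]
grip_width: 0.0939
```

```bash
cat > tip.py <<'E'
from meas import *
def tip(n='wrist',y0=20,zlo=-.01):
    o=manip.get_obs();p=o['position'];M=rot(o['tcp_rot'])
    c=cam(n);P=cloud(c);L=(P-p)@M*1000
    w=o['grip_width']*500
    m=(c['range_z']>0)&(abs(L[...,0])<10)&(abs(L[...,1])>w-2)&(abs(L[...,1])<w+11)&(P[...,2]>zlo)&(L[...,2]>-60)
    q=P[m]*1000
    print(n,'rep',p.round(4),'w',o['grip_width'],'F',o['contact_force'].round(2)); print(np.histogram(q[:,2],bins=range(-5,80,5))[0])
E
python3 -c "
from tip import *
tip('wrist');tip('side')"
```

```text
wrist rep [ 0.6423  0.0825 -0.0128] w 0.09386969635630321 F [-0.47 -0.39  1.4 ]
[540 280   0   0   0  54 178 225 258 272 124   0   0   0   0   0]
side rep [ 0.6428  0.0827 -0.012 ] w 0.09399178165631464 F [ 0.99 -1.19  0.75]
[45 32  0  0  0  2  9 19 18 17 14  0  0  0  0  0]
```

Tips are at about 23 mm and the offset is confirmed. I'll lower another 1.7 cm and grip.

apply_moves:
  moves:
    - {"delta_rot": [0,0,0],"travel": [0,0,1],"jaw": 1}
    - {"delta_rot": [0,0,0],"travel": [0,0,0.7],"jaw": 1}
    - {"delta_rot": [0,0,0],"travel": [0,0,0],"jaw": 0.4}
    - {"delta_rot": [0,0,0],"travel": [0,0,0],"jaw": 0.4}
    - {"delta_rot": [0,0,0],"travel": [0,0,0],"jaw": 0.4}
    - {"delta_rot": [0,0,0],"travel": [0,0,0],"jaw": 0.4}
    - {"delta_rot": [0,0,0],"travel": [0,0,0],"jaw": 0.4}
    - {"delta_rot": [0,0,0],"travel": [0,0,0],"jaw": 0.4}
  squeeze: 20

```text
clock: 10.45
position: [0.6428, 0.0823, -0.0287]
tcp_rot: [0.0, 0.364, 0.931, -0.0]
contact_force: [-1.5, -0.9, 4.0]
grip_width: 0.056
```

```bash
python3 go.py .568 .317 .065 100.5; python3 - <<'E'
from meas import *
c=cam('wrist','w5.png');P=cloud(c)
for r in meas(c,P,'rack18_mid'):print(*r)
E
```

```text
t 10.45 pos [ 0.6428  0.0823 -0.0287] yaw 137.32 tilt 0.01 F [-1.51 -0.95  3.97] w 0.056 q [ 0.29  0.71 -0.71  1.77  0.59  0.88  0.13]
world d [-7.48 23.47  9.37] cm in current axes [21.41 12.18 -9.38] in target axes [24.44 -3.08 -9.37]
rotvec [-0.     0.     0.643]
0.71 [205, 147, 312, 327] [177, 176, 173] ztop 0.0386 ctr [643.2  81.4] sz [ 56.  103.9] ang 47.5
```

apply_moves:
  moves:
    - {"delta_rot": [0,0,0],"travel": [0,0,-0.5],"jaw": 0.4}
    - {"delta_rot": [0,0,0],"travel": [0,0,-1.5],"jaw": 0.4}
    - {"delta_rot": [0,0,0],"travel": [0,0,-2.5],"jaw": 0.4}
    - {"delta_rot": [0,0,0],"travel": [0,0,-2.5],"jaw": 0.4}
    - {"delta_rot": [0,0,0],"travel": [0,0,-2.4],"jaw": 0.4}
    - {"delta_rot": [0,0,0.1],"travel": [0,0,0],"jaw": 0.4}
    - {"delta_rot": [0,0,0.15],"travel": [0,0,0],"jaw": 0.4}
    - {"delta_rot": [0,0,0.15],"travel": [0,0,0],"jaw": 0.4}
    - {"delta_rot": [0,0,0.143],"travel": [0,0,0],"jaw": 0.4}
    - {"delta_rot": [0,0,0.1],"travel": [0,0,0],"jaw": 0.4}
    - {"delta_rot": [0,0,0],"travel": [1.5,-0.2,0],"jaw": 0.4}
    - {"delta_rot": [0,0,0],"travel": [3,-0.4,0],"jaw": 0.4}
    - {"delta_rot": [0,0,0],"travel": [3.5,-0.45,0],"jaw": 0.4}
    - {"delta_rot": [0,0,0],"travel": [3.5,-0.45,0],"jaw": 0.4}
    - {"delta_rot": [0,0,0],"travel": [3.5,-0.45,0],"jaw": 0.4}
    - {"delta_rot": [0,0,0],"travel": [3.5,-0.45,0],"jaw": 0.4}
    - {"delta_rot": [0,0,0],"travel": [3,-0.4,0],"jaw": 0.4}
    - {"delta_rot": [0,0,0],"travel": [2,-0.2,0],"jaw": 0.4}
    - {"delta_rot": [0,0,0],"travel": [0.9,-0.1,0],"jaw": 0.4}
    - {"delta_rot": [0,0,0],"travel": [0,0,0],"jaw": 0.4}

```text
clock: 13.05
position: [0.568, 0.3168, 0.0652]
tcp_rot: [0.0, 0.639, 0.769, -0.0]
contact_force: [-0.1, -0.2, -1.4]
grip_width: 0.0559
```

```bash
cat > tray.py <<'E'
from meas import *
from scipy.optimize import minimize
# fit a known 130x160 rectangle outline from dark mask contour
def tray(c,P,name):
    for s in nets.silhouettes(c,'tray')[:1]:
        m=s['pixels'].astype(np.uint8); print(name,s['p'],m.sum())
        q=P[(m>0)&(c['range_z']>0)]
        lip=q[(q[:,2]>.0065)&(q[:,2]<.013)]
        r=cv2.minAreaRect(lip[:,:2].astype(np.float32)*1000); print('lip pts',len(lip),r)
E
python3 - <<'E'
from tray import *
c=cam('wrist','w6.png');P=cloud(c);tray(c,P,'wrist')
for r in meas(c,P,'rack18_mid'):print(*r)
c=cam('side','s6.png');P=cloud(c);tray(c,P,'side')
for r in meas(c,P,'rack18_mid'):print(*r)
E
python3 go.py .568 .317 .065 100.5
```

```text
wrist 0.95 9428
lip pts 1793 ((567.0392456054688, 318.336669921875), (130.20619201660156, 158.88417053222656), 10.378026008605957)
0.79 [431, 181, 512, 275] [143, 142, 48] ztop 0.0384 ctr [730.  346.9] sz [ 63.6 183.4] ang 64.4
0.69 [206, 147, 314, 325] [193, 192, 189] ztop 0.1326 ctr [568.  315.6] sz [ 56.4 103.8] ang 10.6
side 0.89 3944
lip pts 488 ((568.0678100585938, 318.363525390625), (129.85739135742188, 161.32757568359375), 10.309199333190918)
0.89 [114, 283, 170, 343] [95, 92, 27] ztop 0.0394 ctr [788.1 310.1] sz [ 56.3 106.6] ang 48.1
0.8 [324, 221, 379, 255] [100, 97, 29] ztop 0.0391 ctr [372.7  98.6] sz [104.8  58.3] ang 12.2
0.57 [234, 264, 274, 326] [135, 133, 136] ztop 0.133 ctr [569.4 314.2] sz [ 55.3 106.4] ang 10.6
t 13.35 pos [0.5684 0.3158 0.0651] yaw 100.42 tilt 0.02 F [-0.1   0.05 -1.24] w 0.0559 q [-0.12  0.57 -0.66  1.72  0.41  0.99 -0.76]
world d [-0.04  0.12 -0.01] cm in current axes [ 0.13 -0.01  0.01] in target axes [ 0.13 -0.01  0.01]
rotvec [-0.     0.    -0.001]
```

View pics/w6.png

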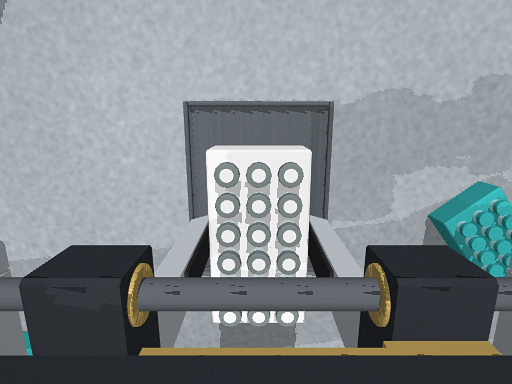

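View pics/s6.png

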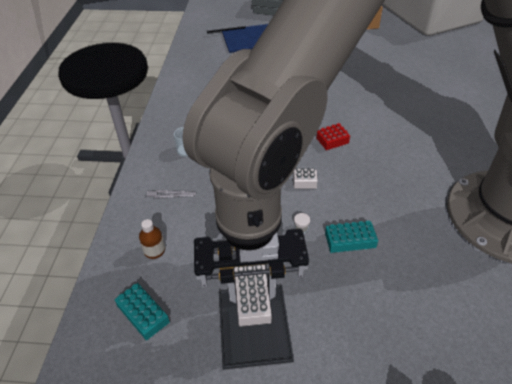

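Rack held square over the tray: rack at (568,315.5), tray centre at (567.8,318.3), yaw 10.4°. I'll shift +0.28 cm along tool x and lower 8.9 cm.

apply_moves:
  moves:
    - {"delta_rot": [0,0,0],"travel": [0.28,0,1.5],"jaw": 0.4}
    - {"delta_rot": [0,0,0],"travel": [0,0,2.5],"jaw": 0.4}
    - {"delta_rot": [0,0,0],"travel": [0,0,2],"jaw": 0.4}
    - {"delta_rot": [0,0,0],"travel": [0,0,1.5],"jaw": 0.4}
    - {"delta_rot": [0,0,0],"travel": [0,0,0.8],"jaw": 0.4}
    - {"delta_rot": [0,0,0],"travel": [0,0,0.4],"jaw": 0.4}
    - {"delta_rot": [0,0,0],"travel": [0,0,0.2],"jaw": 0.4}
    - {"delta_rot": [0,0,0],"travel": [0,0,0],"jaw": 0.4}

```text
clock: 14.35
position: [0.5677, 0.3196, -0.0235]
tcp_rot: [0.0, 0.64, 0.769, 0.0]
contact_force: [-0.8, 0.5, -1.3]
grip_width: 0.0561
```

```bash
python3 go.py .568 .318 -.0247 100.5
```

```text
t 14.35 pos [ 0.5677  0.3196 -0.0235] yaw 100.48 tilt 0.03 F [-0.77  0.55 -1.33] w 0.0561 q [-0.17  0.68 -0.61  1.77  0.5   0.85 -0.83]
world d [ 0.03 -0.16 -0.12] cm in current axes [-0.16  0.    0.12] in target axes [-0.16  0.    0.12]
rotvec [ 0.001 -0.    -0.   ]
```

apply_moves:
  moves:
    - {"delta_rot": [0,0,0],"travel": [0,0,0.1],"jaw": 0.4}
    - {"delta_rot": [0,0,0],"travel": [0,0,0],"jaw": 0.62}
    - {"delta_rot": [0,0,0],"travel": [0,0,0],"jaw": 0.75}
    - {"delta_rot": [0,0,0],"travel": [0,0,0],"jaw": 0.75}
    - {"delta_rot": [0,0,0],"travel": [0,0,0],"jaw": 0.75}
    - {"delta_rot": [0,0,0],"travel": [0,0,-1.5],"jaw": 0.75}
    - {"delta_rot": [0,0,0],"travel": [0,0,-3],"jaw": 0.75}
    - {"delta_rot": [0,0,0],"travel": [0,0,-3],"jaw": 1}
    - {"delta_rot": [0,0,0],"travel": [0,0,-3],"jaw": 1}
    - {"delta_rot": [0,0,0],"travel": [0,0,-1.5],"jaw": 1}
    - {"delta_rot": [0,0,0],"travel": [0,0,0],"jaw": 1}

```text
clock: 15.72
position: [0.568, 0.3197, 0.0962]
tcp_rot: [0.0, 0.64, 0.769, 0.001]
contact_force: [-0.1, -1.0, 0.4]
grip_width: 0.0939
```

```bash
python3 - <<'E'
from tray import *
for n in ['wrist','side']:
    c=cam(n,n+'7.png');P=cloud(c);tray(c,P,n)
    for r in meas(c,P,'rack18_mid'):print(*r)
E
python3 go.py .638 -.0893 .1 158
```

```text
wrist 0.9 13431
lip pts 2257 ((567.1873168945312, 317.9110107421875), (130.17800903320312, 159.7261962890625), 10.419154167175293)
0.86 [415, 179, 512, 245] [142, 141, 48] ztop 0.0385 ctr [724.5 347.4] sz [ 66.2 216.5] ang 66.1
0.85 [227, 137, 290, 243] [199, 199, 195] ztop 0.0428 ctr [567.8 318.3] sz [ 56.1 104.1] ang 10.4
side 0.94 3668
lip pts 554 ((568.0242919921875, 317.5311584472656), (129.940185546875, 161.4535675048828), 10.371274948120117)
0.92 [238, 295, 274, 351] [144, 141, 144] ztop 0.0434 ctr [568.7 318.7] sz [ 55.4 105.7] ang 10.4
0.72 [327, 223, 378, 251] [102, 99, 29] ztop 0.0391 ctr [373.2  98.8] sz [103.8  59.2] ang 10.6
0.71 [116, 282, 169, 343] [97, 94, 27] ztop 0.0397 ctr [788.5 309.3] sz [ 56.7 106.9] ang 48.0
t 16.02 pos [0.567  0.3192 0.0941] yaw 100.49 tilt 0.08 F [-0.67  0.85  0.46] w 0.0943 q [-0.12  0.55 -0.68  1.7   0.39  1.04 -0.74]
world d [  7.1  -40.85   0.59] cm in current axes [-41.46  -0.46  -0.58] in target axes [-21.89 -35.22  -0.59]
rotvec [-1.000e-03 -0.000e+00 -1.004e+00]
```

View pics/wrist7.png

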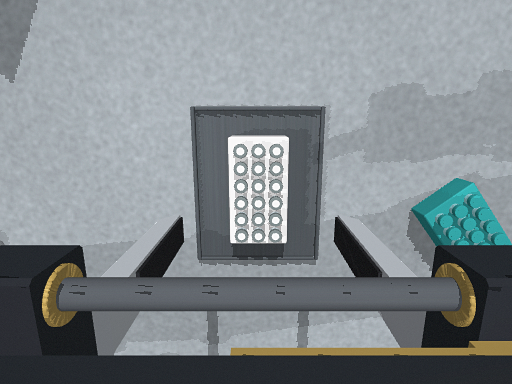

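Wrist view: the rack sits centred in the tray (258,190), within 1 mm and 0.1°. Next is the 12-rack (white, top-image 288,182).

apply_moves:
  moves:
    - {"delta_rot": [0,0,0],"travel": [-2,0,0],"jaw": 1}
    - {"delta_rot": [0,0,-0.1],"travel": [-3.9,0,0],"jaw": 1}
    - {"delta_rot": [0,0,0.1],"travel": [-4,0,0],"jaw": 1}
    - {"delta_rot": [0,0,0],"travel": [-5,0,0],"jaw": 1}
    - {"delta_rot": [0,0,0],"travel": [-5,0,0],"jaw": 1}
    - {"delta_rot": [0,0,0],"travel": [-5,0,0],"jaw": 1}
    - {"delta_rot": [0,0,0],"travel": [-5,0,0],"jaw": 1}
    - {"delta_rot": [0,0,0],"travel": [-5,0,0],"jaw": 1}
    - {"delta_rot": [0,0,0],"travel": [-4,0,0],"jaw": 1}
    - {"delta_rot": [0,0,0],"travel": [-2.5,-0.9,0],"jaw": 1}
    - {"delta_rot": [0,0,-0.1],"travel": [0,0,0],"jaw": 1}
    - {"delta_rot": [0,0,-0.15],"travel": [0,0,0],"jaw": 1}
    - {"delta_rot": [0,0,-0.15],"travel": [0,0,0],"jaw": 1}
    - {"delta_rot": [0,0,-0.15],"travel": [0,0,0],"jaw": 1}
    - {"delta_rot": [0,0,-0.15],"travel": [0,0,0],"jaw": 1}
    - {"delta_rot": [0,0,-0.15],"travel": [0,0,0],"jaw": 1}
    - {"delta_rot": [0,0,-0.157],"travel": [0,0,0],"jaw": 1}
    - {"delta_rot": [0,0,0],"travel": [0,0,0],"jaw": 1}

```text
clock: 18.27
position: [0.6372, -0.0897, 0.0947]
tcp_rot: [-0.0, 0.19, 0.982, 0.0]
contact_force: [0.2, 1.2, 1.4]
grip_width: 0.0942
```

```bash
python3 - <<'E'
from meas import *
c=cam('wrist','w8.png');P=cloud(c)
for r in meas(c,P,'rack12_mid'):print(*r)
E
python3 go.py .6385 -.089 -.0295 158.2
```

```text
0.95 [2, 0, 56, 62] [33, 34, 141] ztop 0.0383 ctr [ 422.4 -229.6] sz [27.2 55.6] ang 29.2
0.74 [230, 153, 286, 229] [187, 187, 184] ztop 0.0387 ctr [637.9 -91.5] sz [56.1 71.5] ang 68.2
0.67 [117, 310, 156, 355] [54, 147, 164] ztop 0.0385 ctr [ 676.9 -202.5] sz [ 35.  240.1] ang 43.4
t 18.38 pos [ 0.6374 -0.0892  0.0949] yaw 157.91 tilt 0.02 F [-0.18 -0.54  1.08] w 0.0937 q [ 0.65  0.58 -0.84  1.71  0.49  1.07  0.83]
world d [  0.11   0.02 -12.44] cm in current axes [-0.09  0.06 12.44] in target axes [-0.09  0.06 12.44]
rotvec [-0.    -0.    -0.005]
```

View pics/w8.png

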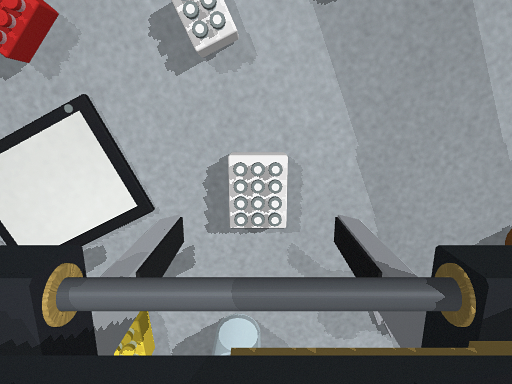

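White 4x3 rack at (258,190) is square between the fingers. I'll descend and grip.

apply_moves:
  moves:
    - {"delta_rot": [0,0,0],"travel": [0,0,2],"jaw": 1}
    - {"delta_rot": [0,0,0],"travel": [0,0,3],"jaw": 1}
    - {"delta_rot": [0,0,0],"travel": [0,0,3],"jaw": 1}
    - {"delta_rot": [0,0,0],"travel": [0,0,2],"jaw": 1}
    - {"delta_rot": [0,0,0],"travel": [0,0,1.5],"jaw": 1}
    - {"delta_rot": [0,0,0],"travel": [0,0,0.8],"jaw": 1}
    - {"delta_rot": [0,0,0],"travel": [0,0,0],"jaw": 0.4}
    - {"delta_rot": [0,0,0],"travel": [0,0,0],"jaw": 0.4}
    - {"delta_rot": [0,0,0],"travel": [0,0,0],"jaw": 0.4}
    - {"delta_rot": [0,0,0],"travel": [0,0,0],"jaw": 0.4}
    - {"delta_rot": [0,0,0],"travel": [0,0,0],"jaw": 0.4}
    - {"delta_rot": [0,0,0],"travel": [0,0,0],"jaw": 0.4}

```text
clock: 19.88
position: [0.638, -0.0886, -0.0275]
tcp_rot: [0.0, 0.189, 0.982, -0.0]
contact_force: [-2.0, -1.5, 5.7]
grip_width: 0.0555
```

```bash
python3 go.py .568 .318 .095 100.4
```

```text
t 19.88 pos [ 0.638  -0.0886 -0.0275] yaw 158.17 tilt 0.03 F [-2.04 -1.48  5.73] w 0.0555 q [ 0.58  0.72 -0.75  1.78  0.62  0.89  0.74]
world d [-7.   40.66 12.25] cm in current axes [ 21.61  35.14 -12.27] in target axes [ 41.25   0.46 -12.25]
rotvec [0.    0.    1.008]
```

apply_moves:
  moves:
    - {"delta_rot": [0,0,0],"travel": [0,0,-0.5],"jaw": 0.4}
    - {"delta_rot": [0,0,0],"travel": [0,0,-1.5],"jaw": 0.4}
    - {"delta_rot": [0,0,0],"travel": [0,0,-2.5],"jaw": 0.4}
    - {"delta_rot": [0,0,0],"travel": [0,0,-3],"jaw": 0.4}
    - {"delta_rot": [0,0,0],"travel": [0,0,-3],"jaw": 0.4}
    - {"delta_rot": [0,0,0],"travel": [0,0,-1.7],"jaw": 0.4}
    - {"delta_rot": [0,0,0.1],"travel": [0,0,0],"jaw": 0.4}
    - {"delta_rot": [0,0,0.15],"travel": [0,0,0],"jaw": 0.4}
    - {"delta_rot": [0,0,0.15],"travel": [0,0,0],"jaw": 0.4}
    - {"delta_rot": [0,0,0.15],"travel": [0,0,0],"jaw": 0.4}
    - {"delta_rot": [0,0,0.15],"travel": [0,0,0],"jaw": 0.4}
    - {"delta_rot": [0,0,0.15],"travel": [0,0,0],"jaw": 0.4}
    - {"delta_rot": [0,0,0.1],"travel": [0,0,0],"jaw": 0.4}
    - {"delta_rot": [0,0,0.058],"travel": [0,0,0],"jaw": 0.4}

```text
clock: 21.62
position: [0.6378, -0.0882, 0.0947]
tcp_rot: [0.0, 0.641, 0.768, 0.0]
contact_force: [-0.3, -0.4, -0.9]
grip_width: 0.0556
```

apply_moves:
  moves:
    - {"delta_rot": [0,0,0],"travel": [1.5,0,0],"jaw": 0.4}
    - {"delta_rot": [0,0,0],"travel": [3,0,0],"jaw": 0.4}
    - {"delta_rot": [0,0,0],"travel": [4,0.1,0],"jaw": 0.4}
    - {"delta_rot": [0,0,0],"travel": [4.5,0.1,0],"jaw": 0.4}
    - {"delta_rot": [0,0,0],"travel": [4.5,0.1,0],"jaw": 0.4}
    - {"delta_rot": [0,0,0],"travel": [4.5,0.1,0],"jaw": 0.4}
    - {"delta_rot": [0,0,0],"travel": [4.5,0.1,0],"jaw": 0.4}
    - {"delta_rot": [0,0,0],"travel": [4.5,0,0],"jaw": 0.4}
    - {"delta_rot": [0,0,0],"travel": [4,0,0],"jaw": 0.4}
    - {"delta_rot": [0,0,0],"travel": [3,0,0],"jaw": 0.4}
    - {"delta_rot": [0,0,0],"travel": [2,0,0],"jaw": 0.4}
    - {"delta_rot": [0,0,0],"travel": [1.25,0,0],"jaw": 0.4}
    - {"delta_rot": [0,0,0],"travel": [0,0,0],"jaw": 0.4}
    - {"delta_rot": [0,0,0],"travel": [0,0,0],"jaw": 0.4}

```text
clock: 23.38
position: [0.5685, 0.317, 0.094]
tcp_rot: [0.0, 0.64, 0.768, -0.0]
contact_force: [0.5, 0.7, -0.9]
grip_width: 0.0557
```

```bash
cat > held.py <<'E'
from meas import *
# object near (568,318): top layer & lower layer rectangles
def layer(c,P,lo,hi,ctr=(.568,.318),r=.08,bright=120):
    g=c['frame'].min(-1)
    m=(c['range_z']>0)&(P[...,2]>lo)&(P[...,2]<hi)&(np.hypot(P[...,0]-ctr[0],P[...,1]-ctr[1])<r)&(g>bright)
    q=P[m]
    if len(q)<10: return None
    a=cv2.minAreaRect(q[:,:2].astype(np.float32)*1000)
    return len(q),np.round(a[0],1),np.round(a[1],1),round(a[2],1),'z',np.round(np.percentile(q[:,2],[2,50,98])*1000,1)
E
python3 - <<'E'
from held import *
for n in ['wrist','side']:
    c=cam(n,n+'9.png');P=cloud(c)
    for t in ['rack12_mid','rack18_mid']:
        for r in meas(c,P,t):
            if r[1][0]: print(n,t,*r)
E
python3 go.py .568 .3184 .0145 100.4
```

```text
wrist rack12_mid 0.84 [206, 173, 310, 279] [195, 195, 191] ztop 0.1601 ctr [567.5 322.4] sz [56.1 57.9] ang 10.4
wrist rack18_mid 0.86 [224, 136, 291, 172] [209, 209, 206] ztop 0.0429 ctr [561.4 352.5] sz [55.9 34.6] ang 10.5
wrist rack18_mid 0.72 [23, 317, 35, 356] [152, 150, 46] ztop 0.0391 ctr [435.5 212.7] sz [283.1  32.1] ang 50.0
side rack12_mid 0.84 [317, 124, 350, 150] [33, 32, 125] ztop 0.0395 ctr [ 401.1 -239. ] sz [76.2 58.8] ang 27.8
side rack12_mid 0.73 [235, 265, 270, 309] [139, 136, 140] ztop 0.1606 ctr [568.7 316.6] sz [57.3 72. ] ang 10.8
side rack18_mid 0.83 [115, 281, 170, 341] [97, 94, 26] ztop 0.0394 ctr [789.  310.1] sz [ 55.2 106.9] ang 47.6
side rack18_mid 0.82 [239, 308, 273, 352] [145, 142, 146] ztop 0.0437 ctr [565.8 334.2] sz [56.  74.6] ang 10.5
side rack18_mid 0.79 [326, 221, 377, 253] [102, 99, 29] ztop 0.0391 ctr [372.7  98.4] sz [104.7  59.4] ang 11.2
t 23.68 pos [0.5683 0.3177 0.0942] yaw 100.39 tilt 0.01 F [ 0.08  0.29 -0.5 ] w 0.0558 q [-0.11  0.55 -0.68  1.7   0.39  1.04 -0.74]
world d [-0.03  0.07 -7.97] cm in current axes [ 0.07 -0.02  7.97] in target axes [ 0.07 -0.02  7.97]
rotvec [ 0.  0. -0.]
```

View pics/wrist9.png

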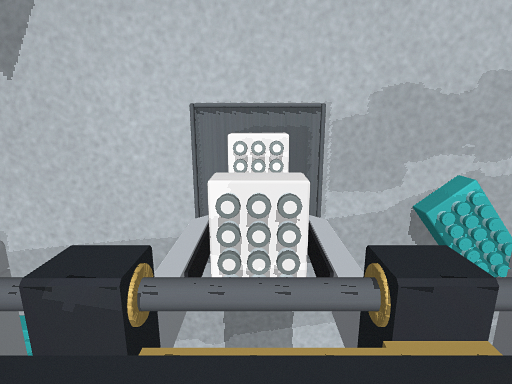

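View pics/side9.png

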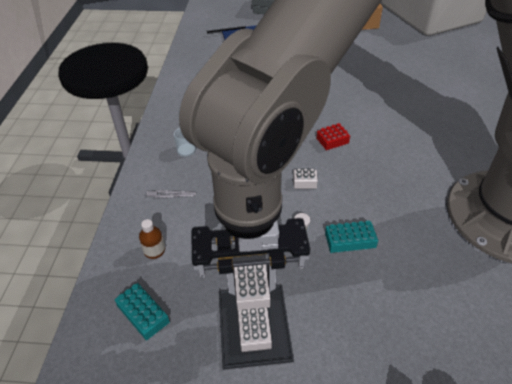

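12-rack held at about (568.8,316), needs +2.4 mm along tool x. Bottom is about 79.5 mm above the caps.

apply_moves:
  moves:
    - {"delta_rot": [0,0,0],"travel": [0.24,0,1.5],"jaw": 0.4}
    - {"delta_rot": [0,0,0],"travel": [0,0,2],"jaw": 0.4}
    - {"delta_rot": [0,0,0],"travel": [0,0,2],"jaw": 0.4}
    - {"delta_rot": [0,0,0],"travel": [0,0,1.2],"jaw": 0.4}
    - {"delta_rot": [0,0,0],"travel": [0,0,0.6],"jaw": 0.4}
    - {"delta_rot": [0,0,0],"travel": [0,0,0.4],"jaw": 0.4}
    - {"delta_rot": [0,0,0],"travel": [0,0,0.15],"jaw": 0.4}
    - {"delta_rot": [0,0,0],"travel": [0,0,0],"jaw": 0.4}

```text
clock: 24.68
position: [0.5679, 0.3207, 0.016]
tcp_rot: [0.0, 0.64, 0.768, 0.0]
contact_force: [-1.1, 0.1, -0.8]
grip_width: 0.0554
```

```bash
python3 - <<'E'
from held import *
for n in ['side']:
    c=cam(n,n+'10.png');P=cloud(c)
    cv2.imwrite('pics/s10c.png',cv2.resize(c['frame'][220:384,180:330],None,fx=3.5,fy=3.5,interpolation=cv2.INTER_CUBIC))
    for t in ['rack12_mid','rack18_mid']:
        for r in meas(c,P,t):
            if r[1][0]>230 and r[1][2]<290: print(n,t,*r)
E
python3 go.py .568 .3184 .0145 100.4
```

```text
side rack12_mid 0.79 [238, 294, 271, 332] [133, 130, 134] ztop 0.0828 ctr [568.5 324. ] sz [57.1 64.5] ang 10.4
side rack18_mid 0.6 [240, 333, 274, 352] [150, 147, 152] ztop 0.0425 ctr [561.  359.1] sz [55.9 23.4] ang 10.6
t 24.82 pos [0.5679 0.3207 0.016 ] yaw 100.42 tilt 0.03 F [-0.48  0.25 -0.51] w 0.056 q [-0.15  0.63 -0.64  1.75  0.46  0.92 -0.8 ]
world d [ 0.01 -0.23 -0.15] cm in current axes [-0.23 -0.03  0.15] in target axes [-0.23 -0.03  0.15]
rotvec [ 0.001 -0.     0.   ]
```

View pics/s10c.png

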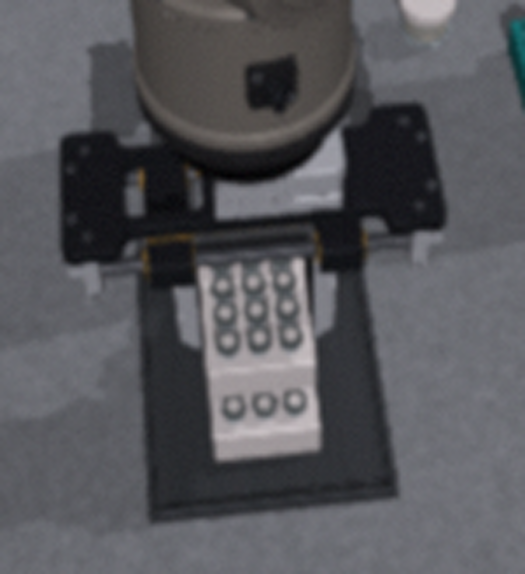

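apply_moves:
  moves:
    - {"delta_rot": [0,0,0],"travel": [0,0,0.1],"jaw": 0.4}
    - {"delta_rot": [0,0,0],"travel": [0,0,0.05],"jaw": 0.4}
    - {"delta_rot": [0,0,0],"travel": [0,0,0],"jaw": 0.4}

```text
clock: 25.2
position: [0.5678, 0.3206, 0.0145]
tcp_rot: [0.0, 0.64, 0.768, 0.0]
contact_force: [-0.9, -1.4, 4.9]
grip_width: 0.0556
```

Force z rose to about 5 N, so there is contact. Release and rise.

apply_moves:
  moves:
    - {"delta_rot": [0,0,0],"travel": [0,0,0],"jaw": 0.62}
    - {"delta_rot": [0,0,0],"travel": [0,0,0],"jaw": 0.75}
    - {"delta_rot": [0,0,0],"travel": [0,0,0],"jaw": 0.8}
    - {"delta_rot": [0,0,0],"travel": [0,0,0],"jaw": 0.8}
    - {"delta_rot": [0,0,0],"travel": [0,0,-1.5],"jaw": 0.8}
    - {"delta_rot": [0,0,0],"travel": [0,0,-3],"jaw": 0.8}
    - {"delta_rot": [0,0,0],"travel": [0,0,-3],"jaw": 0.8}
    - {"delta_rot": [0,0,0],"travel": [0,0,-2.5],"jaw": 0.8}
    - {"delta_rot": [0,0,0],"travel": [0,0,0],"jaw": 0.8}

```text
clock: 26.32
position: [0.5687, 0.3215, 0.1171]
tcp_rot: [0.001, 0.64, 0.768, 0.002]
contact_force: [0.3, 0.3, 0.5]
grip_width: 0.0747
```

```bash
python3 - <<'E'
from held import *
for n in ['wrist','side']:
    c=cam(n,n+'11.png');P=cloud(c)
    for t in ['rack12_mid','rack18_mid']:
        for r in meas(c,P,t):
            if r[1][0]>200 and r[1][2]<320: print(n,t,*r)
E
python3 go.py .4757 -.074 .1145 181.5
```

```text
wrist rack12_mid 0.78 [223, 153, 287, 238] [203, 202, 199] ztop 0.0808 ctr [567.9 319.1] sz [56.1 71.5] ang 10.5
wrist rack18_mid 0.7 [229, 138, 287, 156] [215, 215, 212] ztop 0.0429 ctr [560.2 361.3] sz [55.4 16.7] ang 10.6
side rack12_mid 0.55 [238, 292, 272, 333] [146, 143, 147] ztop 0.0811 ctr [568.4 319.4] sz [55.8 73.8] ang 10.0
side rack18_mid 0.61 [239, 332, 272, 353] [156, 153, 158] ztop 0.0433 ctr [561.1 359.7] sz [56.1 24.2] ang 8.8
t 26.62 pos [0.5673 0.3204 0.1134] yaw 100.43 tilt 0.07 F [-0.05 -0.37  0.03] w 0.0752 q [-0.11  0.53 -0.69  1.68  0.37  1.07 -0.73]
world d [ -9.16 -39.44   0.11] cm in current axes [-37.13 -16.14  -0.08] in target axes [ 10.19 -39.18  -0.11]
rotvec [-1.000e-03 -1.000e-03 -1.415e+00]
```

View pics/wrist11.png

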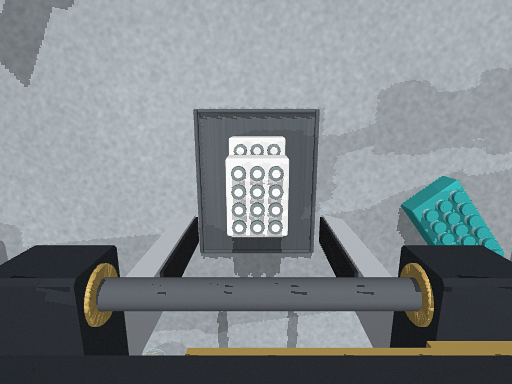

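12-rack is on top at (568.1,319.2), within 1 mm of the 18-rack. Next is the 6-rack (white, top-image 284,247).

apply_moves:
  moves:
    - {"delta_rot": [0,0,0],"travel": [-2,-0.9,0],"jaw": 0.8}
    - {"delta_rot": [0,0,0],"travel": [-4,-1.7,0],"jaw": 0.8}
    - {"delta_rot": [0,0,0],"travel": [-4,-1.7,0],"jaw": 0.8}
    - {"delta_rot": [0,0,0],"travel": [-4,-1.7,0],"jaw": 0.8}
    - {"delta_rot": [0,0,0],"travel": [-4,-1.7,0],"jaw": 0.8}
    - {"delta_rot": [0,0,0],"travel": [-4,-1.7,0],"jaw": 0.8}
    - {"delta_rot": [0,0,0],"travel": [-4,-1.7,0],"jaw": 0.8}
    - {"delta_rot": [0,0,0],"travel": [-4,-1.7,0],"jaw": 0.8}
    - {"delta_rot": [0,0,0],"travel": [-4,-1.7,0],"jaw": 0.8}
    - {"delta_rot": [0,0,0],"travel": [-3.1,-1.6,0],"jaw": 0.8}

```text
clock: 27.88
position: [0.475, -0.0759, 0.1139]
tcp_rot: [-0.0, 0.641, 0.768, -0.0]
contact_force: [-0.2, -0.3, 0.4]
grip_width: 0.0753
```

apply_moves:
  moves:
    - {"delta_rot": [0,0,-0.1],"travel": [0,0,0],"jaw": 0.8}
    - {"delta_rot": [0,0,-0.15],"travel": [0,0,0],"jaw": 0.8}
    - {"delta_rot": [0,0,-0.16],"travel": [0,0,0],"jaw": 0.8}
    - {"delta_rot": [0,0,-0.16],"travel": [0,0,0],"jaw": 0.8}
    - {"delta_rot": [0,0,-0.16],"travel": [0,0,0],"jaw": 0.8}
    - {"delta_rot": [0,0,-0.16],"travel": [0,0,0],"jaw": 0.8}
    - {"delta_rot": [0,0,-0.16],"travel": [0,0,0],"jaw": 0.8}
    - {"delta_rot": [0,0,-0.16],"travel": [0,0,0],"jaw": 0.8}
    - {"delta_rot": [0,0,-0.12],"travel": [0,0,0],"jaw": 0.8}
    - {"delta_rot": [0,0,-0.085],"travel": [0,0,0],"jaw": 0.8}
    - {"delta_rot": [0,0,0],"travel": [0,0,0],"jaw": 0.8}

```text
clock: 29.25
position: [0.4757, -0.0741, 0.1138]
tcp_rot: [-0.0, -0.012, 1.0, -0.0]
contact_force: [0.5, 0.2, 0.1]
grip_width: 0.0756
```

```bash
python3 - <<'E'
from held import *
for n in ['wrist']:
    c=cam(n,n+'12.png');P=cloud(c)
    for r in meas(c,P,'rack6_mid'): print(n,*r)
E
python3 go.py .4757 -.074 -.0295 181.5
```

```text
wrist 0.8 [237, 156, 276, 213] [199, 199, 196] ztop 0.0387 ctr [474.  -76.3] sz [56.1 39.9] ang 3.5
t 29.35 pos [ 0.4759 -0.0739  0.1139] yaw -178.66 tilt 0.02 F [0.1  0.4  0.02] w 0.0756 q [ 0.81  0.29 -0.9   2.04  0.28  0.94  1.35]
world d [-2.000e-02 -1.000e-02 -1.434e+01] cm in current axes [ 2.000e-02 -1.000e-02  1.434e+01] in target axes [ 2.000e-02 -1.000e-02  1.434e+01]
rotvec [-0.    -0.    -0.003]
```

View pics/wrist12.png

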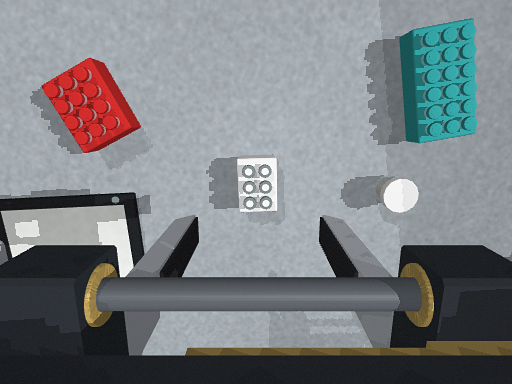

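White 3x2 rack at (257,184) is square between the fingers, so I'll descend and grip with a softer squeeze.

apply_moves:
  moves:
    - {"delta_rot": [0,0,0],"travel": [0.05,0.1,2],"jaw": 0.8}
    - {"delta_rot": [0,0,-0.02],"travel": [0,0,3],"jaw": 0.8}
    - {"delta_rot": [0,0,0],"travel": [0,0,3],"jaw": 0.8}
    - {"delta_rot": [0,0,0],"travel": [0,0,3],"jaw": 0.8}
    - {"delta_rot": [0,0,0],"travel": [0,0,2],"jaw": 0.8}
    - {"delta_rot": [0,0,0],"travel": [0,0,1.1],"jaw": 0.8}
    - {"delta_rot": [0,0,0],"travel": [0,0,0.2],"jaw": 0.8}
    - {"delta_rot": [0,0,0],"travel": [0,0,0],"jaw": 0.3}
    - {"delta_rot": [0,0,0],"travel": [0,0,0],"jaw": 0.3}
    - {"delta_rot": [0,0,0],"travel": [0,0,0],"jaw": 0.3}
    - {"delta_rot": [0,0,0],"travel": [0,0,0],"jaw": 0.3}
    - {"delta_rot": [0,0,0],"travel": [0,0,0],"jaw": 0.3}
    - {"delta_rot": [0,0,0],"travel": [0,0,0],"jaw": 0.3}
  squeeze: 15

```text
clock: 30.98
position: [0.4761, -0.0726, -0.0286]
tcp_rot: [0.0, -0.023, 1.0, -0.0]
contact_force: [-0.6, -1.8, 7.3]
grip_width: 0.04
```

```bash
python3 go.py .568 .3186 .12 100.4
```

```text
t 30.98 pos [ 0.4761 -0.0726 -0.0286] yaw -177.37 tilt 0.03 F [-0.62 -1.77  7.28] w 0.04 q [ 0.64  0.51 -0.75  2.15  0.55  0.68  1.13]
world d [ 9.19 39.12 14.86] cm in current axes [-10.98  38.66 -14.87] in target axes [ 36.82  16.1  -14.86]
rotvec [-0.000e+00  1.000e-03  1.435e+00]
```

apply_moves:
  moves:
    - {"delta_rot": [0,0,0],"travel": [0,0,-0.5],"jaw": 0.3}
    - {"delta_rot": [0,0,0],"travel": [0,0,-1.5],"jaw": 0.3}
    - {"delta_rot": [0,0,0],"travel": [0,0,-2.5],"jaw": 0.3}
    - {"delta_rot": [0,0,0],"travel": [0,0,-3],"jaw": 0.3}
    - {"delta_rot": [0,0,0],"travel": [0,0,-3],"jaw": 0.3}
    - {"delta_rot": [0,0,0],"travel": [0,0,-3],"jaw": 0.3}
    - {"delta_rot": [0,0,0],"travel": [0,0,-1.4],"jaw": 0.3}
    - {"delta_rot": [0,0,0.1],"travel": [0,0,0],"jaw": 0.3}
    - {"delta_rot": [0,0,0.15],"travel": [0,0,0],"jaw": 0.3}
    - {"delta_rot": [0,0,0.16],"travel": [0,0,0],"jaw": 0.3}
    - {"delta_rot": [0,0,0.16],"travel": [0,0,0],"jaw": 0.3}
    - {"delta_rot": [0,0,0.16],"travel": [0,0,0],"jaw": 0.3}
    - {"delta_rot": [0,0,0.16],"travel": [0,0,0],"jaw": 0.3}
    - {"delta_rot": [0,0,0.16],"travel": [0,0,0],"jaw": 0.3}
    - {"delta_rot": [0,0,0.16],"travel": [0,0,0],"jaw": 0.3}
    - {"delta_rot": [0,0,0.14],"travel": [0,0,0],"jaw": 0.3}
    - {"delta_rot": [0,0,0.085],"travel": [0,0,0],"jaw": 0.3}
    - {"delta_rot": [0,0,0],"travel": [0,0,0],"jaw": 0.3}

```text
clock: 33.22
position: [0.4757, -0.0723, 0.12]
tcp_rot: [-0.0, 0.64, 0.769, -0.0]
contact_force: [0.1, 0.1, -2.1]
grip_width: 0.0398
```

apply_moves:
  moves:
    - {"delta_rot": [0,0,0],"travel": [1.5,0.65,0],"jaw": 0.3}
    - {"delta_rot": [0,0,0],"travel": [3,1.3,0],"jaw": 0.3}
    - {"delta_rot": [0,0,0],"travel": [3.5,1.55,0],"jaw": 0.3}
    - {"delta_rot": [0,0,0],"travel": [4,1.75,0],"jaw": 0.3}
    - {"delta_rot": [0,0,0],"travel": [4,1.75,0],"jaw": 0.3}
    - {"delta_rot": [0,0,0],"travel": [4,1.75,0],"jaw": 0.3}
    - {"delta_rot": [0,0,0],"travel": [4,1.75,0],"jaw": 0.3}
    - {"delta_rot": [0,0,0],"travel": [4,1.75,0],"jaw": 0.3}
    - {"delta_rot": [0,0,0],"travel": [3.5,1.5,0],"jaw": 0.3}
    - {"delta_rot": [0,0,0],"travel": [2.5,1.1,0],"jaw": 0.3}
    - {"delta_rot": [0,0,0],"travel": [1.8,0.75,0],"jaw": 0.3}
    - {"delta_rot": [0,0,0],"travel": [1.0,0.5,0],"jaw": 0.3}
    - {"delta_rot": [0,0,0],"travel": [0,0,0],"jaw": 0.3}
    - {"delta_rot": [0,0,0],"travel": [0,0,0],"jaw": 0.3}

```text
clock: 34.98
position: [0.5678, 0.3175, 0.1201]
tcp_rot: [0.0, 0.64, 0.768, -0.0]
contact_force: [0.0, -0.6, -0.3]
grip_width: 0.04
```

```bash
python3 - <<'E'
from held import *
for n in ['wrist','side']:
    c=cam(n,n+'13.png');P=cloud(c)
    for t in ['rack6_mid','rack12_mid']:
        for r in meas(c,P,t):
            if r[1][0]>200 and r[1][2]<320: print(n,t,*r)
    print('hi layer',layer(c,P,.165,.2))
    print('12 layer',layer(c,P,.05,.09))
E
python3 go.py .568 .3186 .12 100.4
```

```text
wrist rack12_mid 0.68 [229, 150, 293, 183] [218, 217, 215] ztop 0.0806 ctr [563.6 342.3] sz [55.3 24.3] ang 10.6
hi layer (6747, array([567.2, 321. ]), array([64.1, 52.1]), 10.9, 'z', array([168.1, 176.9, 196.3]))
12 layer (1832, array([563.8, 342.1]), array([55.4, 25.1]), 9.9, 'z', array([52.6, 70. , 80.7]))
side rack6_mid 0.96 [240, 260, 264, 298] [142, 139, 143] ztop 0.1874 ctr [568.3 319.3] sz [39.9 58.7] ang 10.6
side rack12_mid 0.83 [236, 293, 270, 332] [149, 146, 150] ztop 0.0813 ctr [568.1 321. ] sz [55.9 70.3] ang 10.3
hi layer (631, array([568.7, 320.9]), array([62.2, 56.7]), 8.6, 'z', array([165.8, 176.4, 196.1]))
12 layer (777, array([568.8, 320.1]), array([55.3, 72.3]), 10.5, 'z', array([51.6, 69.6, 81.5]))
t 35.27 pos [0.5678 0.3182 0.1202] yaw 100.4 tilt 0.01 F [ 0.27 -0.9  -0.82] w 0.04 q [-0.09  0.53 -0.72  1.67  0.38  1.09 -0.74]
world d [ 0.02  0.04 -0.02] cm in current axes [0.03 0.03 0.02] in target axes [0.03 0.03 0.02]
rotvec [0. 0. 0.]
```

View pics/wrist13.png

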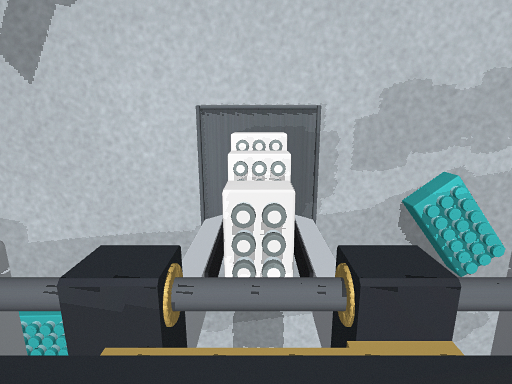

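View pics/side13.png

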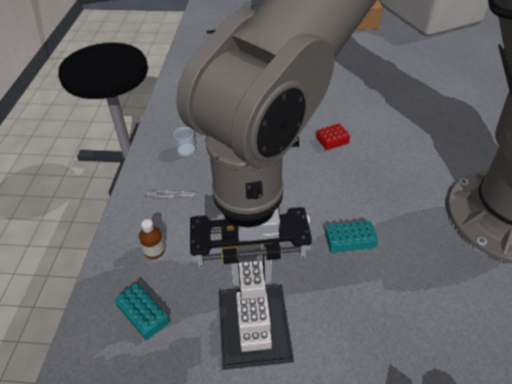

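6-rack at about (568.2,318.9), squared over the 12-rack. Lowering 6.75 cm, then a small step to contact.

apply_moves:
  moves:
    - {"delta_rot": [0,0,0],"travel": [0,0,1.5],"jaw": 0.3}
    - {"delta_rot": [0,0,0],"travel": [0,0,2],"jaw": 0.3}
    - {"delta_rot": [0,0,0],"travel": [0,0,1.5],"jaw": 0.3}
    - {"delta_rot": [0,0,0],"travel": [0,0,1],"jaw": 0.3}
    - {"delta_rot": [0,0,0],"travel": [0,0,0.5],"jaw": 0.3}
    - {"delta_rot": [0,0,0],"travel": [0,0,0.25],"jaw": 0.3}
    - {"delta_rot": [0,0,0],"travel": [0,0,0],"jaw": 0.3}

```text
clock: 36.15
position: [0.5678, 0.3187, 0.0528]
tcp_rot: [0.0, 0.64, 0.768, 0.0]
contact_force: [-0.4, -0.2, -1.2]
grip_width: 0.0398
```

apply_moves:
  moves:
    - {"delta_rot": [0,0,0],"travel": [0,0,0.1],"jaw": 0.3}
    - {"delta_rot": [0,0,0],"travel": [0,0,0],"jaw": 0.3}

```text
clock: 36.4
position: [0.5678, 0.3187, 0.0518]
tcp_rot: [0.0, 0.64, 0.768, 0.0]
contact_force: [-0.7, -0.6, -1.1]
grip_width: 0.0398
```

```bash
python3 - <<'E'
from held import *
for n in ['wrist','side']:
    c=cam(n,n+'14.png');P=cloud(c)
    for t in ['rack6_mid','rack12_mid']:
        for r in meas(c,P,t):
            if r[1][0]>200 and r[1][2]<320: print(n,t,*r)
E
python3 go.py .568 .3186 .0514 100.4
```

```text
wrist rack6_mid 0.66 [223, 181, 295, 279] [205, 204, 201] ztop 0.119 ctr [567.2 322.3] sz [49.7 52.1] ang 9.9
wrist rack12_mid 0.91 [217, 161, 304, 264] [231, 231, 230] ztop 0.0797 ctr [567.8 319.9] sz [56.  70.1] ang 10.4
side rack6_mid 0.61 [241, 284, 264, 321] [140, 138, 141] ztop 0.1194 ctr [568.5 320.3] sz [39.  58.4] ang 9.3
side rack12_mid 0.76 [239, 310, 269, 334] [155, 152, 158] ztop 0.0799 ctr [564.1 338.9] sz [55.6 36.5] ang 5.5
t 36.7 pos [0.5677 0.3186 0.0517] yaw 100.42 tilt 0.0 F [-0.85 -0.32 -0.56] w 0.04 q [-0.11  0.6  -0.68  1.73  0.44  0.98 -0.79]
world d [ 0.03 -0.   -0.03] cm in current axes [-0.01  0.03  0.03] in target axes [-0.01  0.03  0.03]
rotvec [ 0. -0.  0.]
```

apply_moves:
  moves:
    - {"delta_rot": [0,0,0],"travel": [0,0,0.06],"jaw": 0.3}
    - {"delta_rot": [0,0,0],"travel": [0,0,0],"jaw": 0.3}
    - {"delta_rot": [0,0,0],"travel": [0,0,0],"jaw": 0.45}
    - {"delta_rot": [0,0,0],"travel": [0,0,0],"jaw": 0.55}
    - {"delta_rot": [0,0,0],"travel": [0,0,0],"jaw": 0.65}
    - {"delta_rot": [0,0,0],"travel": [0,0,0],"jaw": 0.65}
    - {"delta_rot": [0,0,0],"travel": [0,0,-1.5],"jaw": 0.65}
    - {"delta_rot": [0,0,0],"travel": [0,0,-3],"jaw": 0.65}
    - {"delta_rot": [0,0,0],"travel": [0,0,-3],"jaw": 0.65}
    - {"delta_rot": [0,0,0],"travel": [0,0,-2.5],"jaw": 0.65}
    - {"delta_rot": [0,0,0],"travel": [0,0,0],"jaw": 0.65}

```text
clock: 38.08
position: [0.5687, 0.3195, 0.154]
tcp_rot: [0.001, 0.64, 0.768, 0.002]
contact_force: [-0.3, 0.1, -0.7]
grip_width: 0.0611
```

```bash
python3 - <<'E'
from held import *
for n in ['wrist','side']:
    c=cam(n,n+'15.png');P=cloud(c)
    for t in ['rack6_mid','rack12_mid']:
        for r in meas(c,P,t):
            if r[1][0]>200 and r[1][2]<320: print(n,t,*r)
E
python3 go.py .481 .0705 .1145 100.4
```

```text
wrist rack6_mid 0.59 [233, 162, 278, 229] [210, 210, 207] ztop 0.1187 ctr [567.2 320.1] sz [46.8 55.7] ang 10.6
wrist rack12_mid 0.93 [230, 149, 286, 223] [230, 230, 230] ztop 0.0792 ctr [569.1 312.5] sz [56.  85.3] ang 9.8
side rack6_mid 0.66 [243, 279, 268, 319] [154, 151, 155] ztop 0.1189 ctr [568.2 320.5] sz [39.9 58.2] ang 10.4
side rack12_mid 0.68 [237, 293, 272, 333] [160, 157, 162] ztop 0.0797 ctr [568.7 319.2] sz [55.9 74. ] ang 10.4
t 38.38 pos [0.5673 0.3184 0.1503] yaw 100.43 tilt 0.07 F [-0.55 -0.03  1.01] w 0.0609 q [-0.08  0.5  -0.73  1.64  0.36  1.14 -0.72]
world d [ -8.63 -24.79  -3.58] cm in current axes [-22.82 -12.97   3.6 ] in target axes [-22.82 -12.96   3.58]
rotvec [-0.001  0.     0.   ]
```

View pics/wrist15.png

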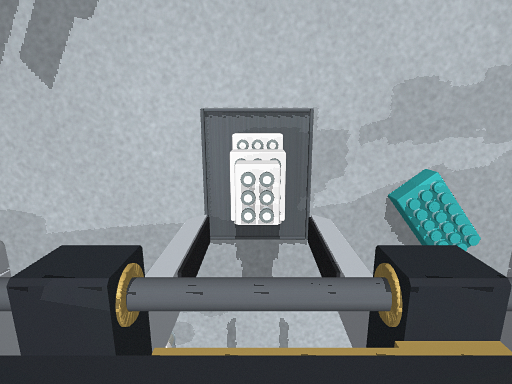

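6-rack placed at (567.8,320), upright (top 118.7 mm). Now to the pot.

apply_moves:
  moves:
    - {"delta_rot": [0,0,0],"travel": [-2,-1.1,0],"jaw": 0.65}
    - {"delta_rot": [0,0,0],"travel": [-4,-2.3,0],"jaw": 0.65}
    - {"delta_rot": [0,0,0],"travel": [-4,-2.3,0],"jaw": 0.57}
    - {"delta_rot": [0,0,0],"travel": [-4,-2.3,0],"jaw": 0.57}
    - {"delta_rot": [0,0,0],"travel": [-4,-2.3,0.5],"jaw": 0.57}
    - {"delta_rot": [0,0,0],"travel": [-3,-1.7,1],"jaw": 0.57}
    - {"delta_rot": [0,0,0],"travel": [-1.8,-1.0,1],"jaw": 0.57}
    - {"delta_rot": [0,0,0],"travel": [0,0,1],"jaw": 0.57}
    - {"delta_rot": [0,0,0],"travel": [0,0,0],"jaw": 0.57}
    - {"delta_rot": [0,0,0],"travel": [0,0,0],"jaw": 0.57}

```text
clock: 39.62
position: [0.4814, 0.0723, 0.1161]
tcp_rot: [-0.0, 0.639, 0.769, 0.0]
contact_force: [0.3, 0.3, 0.3]
grip_width: 0.0537
```

```bash
python3 - <<'E'
from held import *
for n in ['wrist','side']:
    c=cam(n,n+'16.png');P=cloud(c)
    for r in meas(c,P,'pot_mid'): print(n,*r)
    print(layer(c,P,.0285,.036,(.481,.0705),.03,100))
E
python3 go.py .481 .0705 -.0275 100.4
```

```text
wrist 0.6 [235, 171, 277, 208] [242, 242, 241] ztop 0.0329 ctr [480.5  69.1] sz [34.5 34.9] ang 10.7
(945, array([480.5,  69.1]), array([34.5, 34.9]), 10.7, 'z', array([29.9, 31.7, 33.1]))
(151, array([480.7,  69. ]), array([34.6, 33.6]), 52.3, 'z', array([28.8, 31.3, 34.1]))
t 39.83 pos [0.4813 0.0714 0.1162] yaw 100.47 tilt 0.03 F [-0.15  0.35 -0.33] w 0.0535 q [ 0.38  0.25 -0.74  2.04  0.21  0.93 -0.3 ]
world d [ -0.03  -0.09 -14.37] cm in current axes [-0.09 -0.05 14.37] in target axes [-0.08 -0.05 14.37]
rotvec [ 0.    -0.     0.001]
```

View pics/wrist16.png

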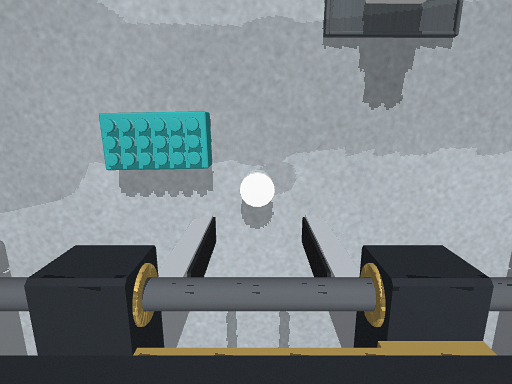

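The pot is the white lid at (257,190), (480.6,69.5) mm; the turquoise rack is clear of the left finger. Shift −0.18 cm, descend 14.3, grip softly.

apply_moves:
  moves:
    - {"delta_rot": [0,0,0],"travel": [-0.18,-0.05,2],"jaw": 0.57}
    - {"delta_rot": [0,0,0],"travel": [0,0,3],"jaw": 0.57}
    - {"delta_rot": [0,0,0],"travel": [0,0,3],"jaw": 0.57}
    - {"delta_rot": [0,0,0],"travel": [0,0,3],"jaw": 0.57}
    - {"delta_rot": [0,0,0],"travel": [0,0,2],"jaw": 0.57}
    - {"delta_rot": [0,0,0],"travel": [0,0,1.3],"jaw": 0.57}
    - {"delta_rot": [0,0,0],"travel": [0,0,0],"jaw": 0.5}
    - {"delta_rot": [0,0,0],"travel": [0,0,0],"jaw": 0.42}
    - {"delta_rot": [0,0,0],"travel": [0,0,0],"jaw": 0.3}
    - {"delta_rot": [0,0,0],"travel": [0,0,0],"jaw": 0.3}
    - {"delta_rot": [0,0,0],"travel": [0,0,0],"jaw": 0.3}
    - {"delta_rot": [0,0,0],"travel": [0,0,0],"jaw": 0.3}
  squeeze: 10

```text
clock: 41.32
position: [0.4815, 0.069, -0.0263]
tcp_rot: [0.0, 0.64, 0.768, 0.0]
contact_force: [-0.6, 0.5, 7.2]
grip_width: 0.0353
```

```bash
python3 go.py .568 .3195 .155 100.4;python3 - <<'E'
from held import *
c=cam('wrist','w17.png');P=cloud(c)
for r in meas(c,P,'pot_mid'): print(*r)
E
```

```text
t 41.33 pos [ 0.4815  0.069  -0.0263] yaw 100.41 tilt 0.07 F [-0.64  0.49  7.16] w 0.0353 q [ 0.24  0.47 -0.62  2.14  0.45  0.65 -0.51]
world d [ 8.65 25.05 18.13] cm in current axes [ 23.07  13.05 -18.12] in target axes [ 23.07  13.03 -18.13]
rotvec [0.001 0.    0.   ]
0.67 [224, 203, 293, 272] [238, 238, 237] ztop 0.0328 ctr [481.6  69. ] sz [35.4 35.3] ang 6.2
```

View pics/w17.png

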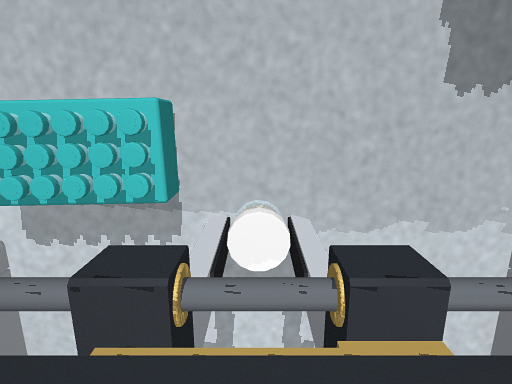

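Gripped at the lid (35.3 mm, pot centre within 0.5 mm of the fingers). Lift and carry.

apply_moves:
  moves:
    - {"delta_rot": [0,0,0],"travel": [0,0,-0.5],"jaw": 0.3}
    - {"delta_rot": [0,0,0],"travel": [0,0,-1.5],"jaw": 0.3}
    - {"delta_rot": [0,0,0],"travel": [0,0,-2.5],"jaw": 0.3}
    - {"delta_rot": [0,0,0],"travel": [0,0,-3],"jaw": 0.3}
    - {"delta_rot": [0,0,0],"travel": [0,0,-3],"jaw": 0.3}
    - {"delta_rot": [0,0,0],"travel": [0,0,-3],"jaw": 0.3}
    - {"delta_rot": [0,0,0],"travel": [0,0,-3],"jaw": 0.3}
    - {"delta_rot": [0,0,0],"travel": [0,0,-1.6],"jaw": 0.3}
    - {"delta_rot": [0,0,0],"travel": [1.5,0.8,0],"jaw": 0.3}
    - {"delta_rot": [0,0,0],"travel": [2.5,1.4,0],"jaw": 0.3}
    - {"delta_rot": [0,0,0],"travel": [3,1.7,0],"jaw": 0.3}
    - {"delta_rot": [0,0,0],"travel": [3.5,2,0],"jaw": 0.3}
    - {"delta_rot": [0,0,0],"travel": [3.5,2,0],"jaw": 0.3}
    - {"delta_rot": [0,0,0],"travel": [3.5,2,0],"jaw": 0.3}
    - {"delta_rot": [0,0,0],"travel": [2.6,1.5,0],"jaw": 0.3}
    - {"delta_rot": [0,0,0],"travel": [1.8,1,0],"jaw": 0.3}
    - {"delta_rot": [0,0,0],"travel": [0.9,0.5,0],"jaw": 0.3}
    - {"delta_rot": [0,0,0],"travel": [0.3,0.1,0],"jaw": 0.3}
    - {"delta_rot": [0,0,0],"travel": [0,0,0],"jaw": 0.3}
    - {"delta_rot": [0,0,0],"travel": [0,0,0],"jaw": 0.3}

```text
clock: 43.92
position: [0.5671, 0.3188, 0.1542]
tcp_rot: [0.0, 0.64, 0.768, -0.0]
contact_force: [0.9, 0.3, -0.6]
grip_width: 0.0358
```

```bash
python3 - <<'E'
from held import *
for n in ['wrist','side']:
    c=cam(n,n+'18.png');P=cloud(c)
    for t in ['pot_mid','rack6_mid','rack12_mid']:
        for r in meas(c,P,t):
            if r[1][0]>200 and r[1][2]<320: print(n,t,*r)
    print('lid',layer(c,P,.205,.22,(.568,.319),.021,130), '6',layer(c,P,.105,.125,(.568,.319),.06,130))
E
python3 go.py .568 .3195 .0915 100.4
```

```text
wrist pot_mid 0.82 [225, 201, 292, 272] [235, 234, 234] ztop 0.2132 ctr [560.7 312.3] sz [52.9 40.4] ang 30.6
wrist rack6_mid 0.58 [235, 158, 281, 211] [217, 217, 214] ztop 0.1189 ctr [566.  324.4] sz [47.1 47.4] ang 11.8
wrist rack12_mid 0.77 [228, 150, 287, 220] [234, 234, 234] ztop 0.0794 ctr [567.6 320.9] sz [55.7 68.4] ang 9.6
lid (3132, array([566.9, 318.9]), array([35., 35.]), 80.1, 'z', array([207.4, 212. , 213.3])) 6 (1741, array([566.7, 325.3]), array([39.8, 45.4]), 9.4, 'z', array([106. , 108.1, 118.9]))
side pot_mid 0.85 [243, 256, 263, 284] [153, 151, 156] ztop 0.2134 ctr [567.3 319.7] sz [33.9 36. ] ang 5.2
side rack6_mid 0.94 [242, 281, 266, 322] [153, 150, 155] ztop 0.1191 ctr [566.2 320.6] sz [43.7 56.1] ang 10.5
side rack6_mid 0.63 [216, 280, 294, 368] [59, 54, 53] ztop 0.0104 ctr [551.1 318.7] sz [ 91.5 152.3] ang 8.9
side rack12_mid 0.93 [237, 291, 272, 334] [160, 157, 163] ztop 0.0793 ctr [568.6 319.6] sz [55.9 72.5] ang 10.5
side rack12_mid 0.21 [287, 123, 302, 147] [94, 93, 95] ztop 0.0107 ctr [ 513.7 -264.1] sz [ 41.1 115.2] ang 2.5
lid (346, array([568.2, 319.8]), array([32.3, 35.8]), 4.3, 'z', array([206.1, 211.4, 213.7])) 6 (418, array([568. , 320.8]), array([39.8, 55.8]), 10.5, 'z', array([105.3, 107.8, 119.2]))
t 44.33 pos [0.567  0.3197 0.1541] yaw 100.42 tilt 0.0 F [-0.2   0.2   0.44] w 0.0355 q [-0.06  0.5  -0.76  1.64  0.37  1.15 -0.73]
world d [ 0.1  -0.02 -6.26] cm in current axes [-0.04  0.1   6.26] in target axes [-0.04  0.1   6.26]
rotvec [ 0. -0.  0.]
```

View pics/wrist18.png

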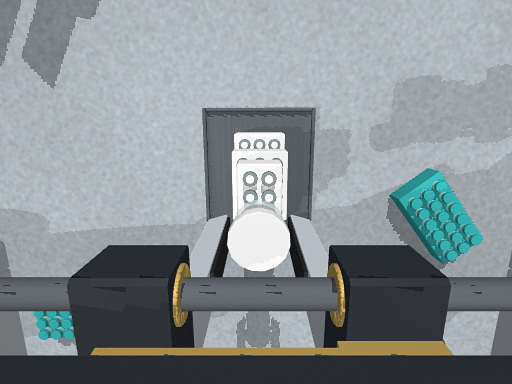

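View pics/side18.png

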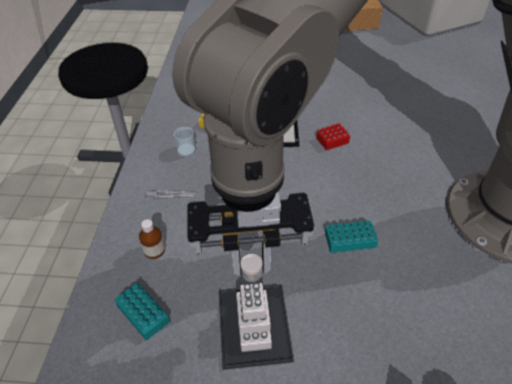

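Pot at (567.2,319.2) over the 6-rack at (567.9,320.3): shift (0.1, 0.08) cm and lower about 6.2 cm.

apply_moves:
  moves:
    - {"delta_rot": [0,0,0],"travel": [0.1,0.08,1.5],"jaw": 0.3}
    - {"delta_rot": [0,0,0],"travel": [0,0,2],"jaw": 0.3}
    - {"delta_rot": [0,0,0],"travel": [0,0,1.3],"jaw": 0.3}
    - {"delta_rot": [0,0,0],"travel": [0,0,0.8],"jaw": 0.3}
    - {"delta_rot": [0,0,0],"travel": [0,0,0.4],"jaw": 0.3}
    - {"delta_rot": [0,0,0],"travel": [0,0,0.12],"jaw": 0.3}
    - {"delta_rot": [0,0,0],"travel": [0,0,0],"jaw": 0.3}

```text
clock: 45.2
position: [0.5678, 0.321, 0.0932]
tcp_rot: [0.0, 0.64, 0.768, 0.0]
contact_force: [-0.1, 0.1, -0.5]
grip_width: 0.0354
```

```bash
python3 - <<'E'
from held import *
for n in ['wrist','side']:
    c=cam(n,n+'19.png');P=cloud(c)
    print('lid',layer(c,P,.144,.158,(.568,.319),.021,130), '6',layer(c,P,.105,.125,(.568,.319),.06,130))
E
python3 go.py .568 .3195 .0917 100.4
```

```text
lid (3123, array([567.7, 320.8]), array([35. , 35.6]), 38.3, 'z', array([146.2, 151. , 152.3])) 6 (1606, array([565.3, 331.2]), array([39.9, 33.4]), 10.1, 'z', array([105.7, 107.9, 123.2]))
lid (312, array([568.8, 321.8]), array([32.4, 35.2]), 4.3, 'z', array([145.3, 150.5, 153. ])) 6 (231, array([566.2, 330.5]), array([40.2, 36.6]), 12.3, 'z', array([105.1, 107.5, 120.7]))
t 45.3 pos [0.5678 0.321  0.0932] yaw 100.42 tilt 0.04 F [-0.11  0.01 -0.93] w 0.0356 q [-0.08  0.56 -0.73  1.69  0.42  1.05 -0.77]
world d [ 0.02 -0.15 -0.15] cm in current axes [-0.15 -0.01  0.15] in target axes [-0.15 -0.01  0.15]
rotvec [ 0.001 -0.     0.   ]
```

apply_moves:
  moves:
    - {"delta_rot": [0,0,0],"travel": [0,0,0.08],"jaw": 0.3}
    - {"delta_rot": [0,0,0],"travel": [0,0,0.05],"jaw": 0.3}
    - {"delta_rot": [0,0,0],"travel": [0,0,0],"jaw": 0.3}

```text
clock: 45.68
position: [0.5677, 0.3209, 0.0918]
tcp_rot: [0.0, 0.64, 0.768, 0.0]
contact_force: [-1.4, -0.7, 4.3]
grip_width: 0.0355
```

Contact felt; release and rise.

apply_moves:
  moves:
    - {"delta_rot": [0,0,0],"travel": [0,0,0],"jaw": 0.42}
    - {"delta_rot": [0,0,0],"travel": [0,0,0],"jaw": 0.5}
    - {"delta_rot": [0,0,0],"travel": [0,0,0],"jaw": 0.6}
    - {"delta_rot": [0,0,0],"travel": [0,0,0],"jaw": 0.6}
    - {"delta_rot": [0,0,0],"travel": [0,0,0],"jaw": 0.6}
    - {"delta_rot": [0,0,0],"travel": [0,0,-1.5],"jaw": 0.6}
    - {"delta_rot": [0,0,0],"travel": [0,0,-3],"jaw": 0.6}
    - {"delta_rot": [0,0,0],"travel": [0,0,-3],"jaw": 0.6}
    - {"delta_rot": [0,0,0],"travel": [0,0,-3],"jaw": 0.6}
    - {"delta_rot": [0,0,0],"travel": [0,0,-1.5],"jaw": 0.6}
    - {"delta_rot": [0,0,0],"travel": [0,0,0],"jaw": 0.6}
    - {"delta_rot": [0,0,0],"travel": [0,0,0],"jaw": 0.6}

```text
clock: 47.18
position: [0.5672, 0.3205, 0.2105]
tcp_rot: [-0.0, 0.64, 0.768, -0.001]
contact_force: [0.1, -0.2, -0.4]
grip_width: 0.0561
```

```bash
python3 - <<'E'
from held import *
for n in ['wrist','side']:
    c=cam(n,n+'20.png');P=cloud(c)
    for t in ['pot_mid','rack6_mid','rack12_mid','rack18_mid','reagent','beaker','tweezers']:
        for r in meas(c,P,t)[:3]:
            if n=='side' or 200<r[1][0]<320: print(n,t,*r)
    print('lid',layer(c,P,.142,.158,(.568,.319),.021,130), '6',layer(c,P,.105,.125,(.568,.319),.06,130),'12',layer(c,P,.066,.086,(.568,.319),.06,130),'18',layer(c,P,.03,.048,(.568,.319),.06,130))
s=c['frame'][240:384,180:330]; cv2.imwrite('pics/s20c.png',cv2.resize(s,None,fx=4,fy=4,interpolation=cv2.INTER_CUBIC))
E
python3 go.py .568 .3195 .0917 100.4
```

```text
wrist pot_mid 0.75 [235, 171, 280, 210] [245, 245, 244] ztop 0.151 ctr [570.2 306.2] sz [62.8 46.6] ang 78.5
wrist rack6_mid 0.84 [240, 154, 273, 208] [224, 224, 223] ztop 0.1188 ctr [565.5 320.3] sz [42.6 55.2] ang 11.3
wrist rack12_mid 0.97 [234, 144, 284, 207] [233, 232, 232] ztop 0.0793 ctr [567.5 320.4] sz [56.  68.8] ang 10.4
wrist rack18_mid 0.64 [237, 136, 281, 212] [215, 215, 212] ztop 0.0431 ctr [567.3 317.9] sz [ 52.5 102.6] ang 10.4
wrist beaker 0.59 [234, 147, 283, 207] [234, 233, 233] ztop 0.0787 ctr [567.3 319.9] sz [56.1 70.1] ang 11.1
wrist tweezers 0.49 [239, 155, 276, 209] [225, 225, 224] ztop 0.1185 ctr [565.4 320.2] sz [43.  55.2] ang 11.4
lid (1124, array([567.4, 320.9]), array([34.9, 35. ]), 55.6, 'z', array([145.9, 149.7, 151.1])) 6 (730, array([567. , 320.4]), array([39.5, 54.9]), 11.3, 'z', array([105.8, 107.9, 120.9])) 12 (840, array([567.6, 319.1]), array([55.9, 71.3]), 10.6, 'z', array([66.9, 69.7, 79.5])) 18 (591, array([567.4, 317.9]), array([ 55.1, 102.6]), 10.5, 'z', array([30.2, 32.1, 43.1]))
side pot_mid 0.56 [244, 276, 264, 304] [169, 166, 172] zto
[... 1085 characters left out ...]
99] [127, 119, 122] ztop 0.0099 ctr [815.9 -13.9] sz [77.6 24.8] ang 7.5
lid (324, array([568.4, 321. ]), array([34.3, 35. ]), 41.9, 'z', array([143.3, 149.1, 151.7])) 6 (247, array([567.7, 321.1]), array([39.9, 55.9]), 9.7, 'z', array([105.3, 107.4, 119.3])) 12 (377, array([568.6, 320.1]), array([54.8, 71.8]), 10.1, 'z', array([66.7, 69.4, 84.6])) 18 (246, array([561.2, 359.2]), array([54.5, 21.1]), 10.2, 'z', array([30.1, 32.4, 47.2]))
t 47.98 pos [0.5676 0.3209 0.2116] yaw 100.43 tilt 0.01 F [-0.14  0.02  0.23] w 0.0563 q [-0.05  0.46 -0.78  1.57  0.33  1.25 -0.7 ]
world d [  0.04  -0.14 -11.99] cm in current axes [-0.14  0.02 11.99] in target axes [-0.14  0.02 11.99]
rotvec [ 0. -0.  0.]
```

View pics/wrist20.png

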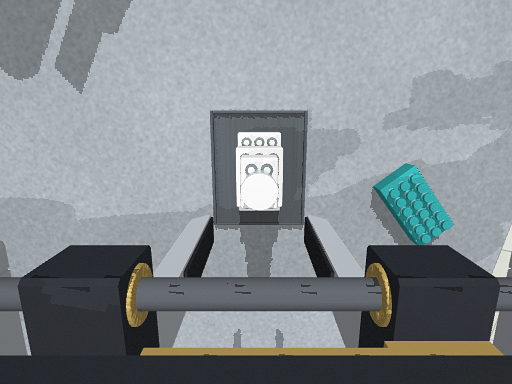

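View pics/s20c.png

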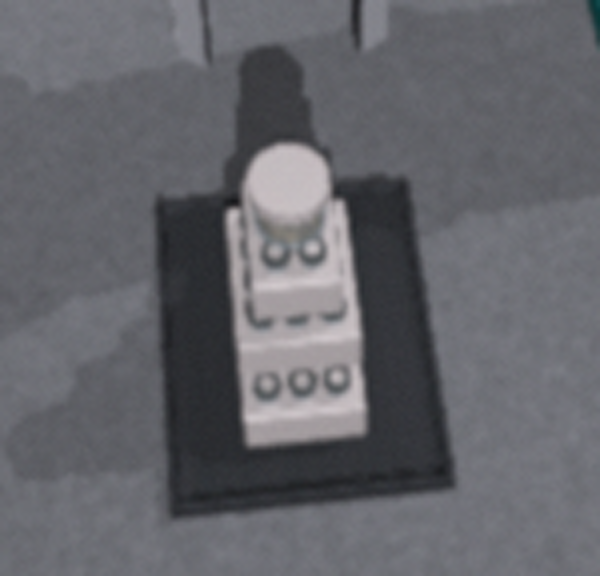

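The stack stands upright: pot (568,321), 6-rack (567.5,320.6), 12-rack (568,319.5), 18-rack (567.8,318.2). The gripper is clear, so I'm handing in.

```bash
python3 -c "
from bench import manip
print(manip.close_job())"
```

```text
the job is handed in; nothing more can be done
None
```

The job is handed in. The 18-, 12- and 6-vial racks and then the pot stand stacked in the middle of the tray. Each was set down and let go before I fetched the next. No verdict was reported.

**Last checks (wrist and side cameras, about 48 s of the 109 s):**
- **Centring:** the 18-rack is about 1 mm from the tray centre, and each layer above is within about 1.5 mm of the one below.
- **Alignment and height:** long sides are parallel to within about 2°. The top surfaces are at about 43, 80, 119 and 151 mm, close to the nominal 42, 80, 118 and 150 mm.
- **Clear of the arm:** the gripper is open, about 10 cm above the pot, with no notable force on it.
- **Bystanders:** the bottle and beaker read within about 2 mm of where they started. The last tweezers outline covered only part of them (78 mm of 117 mm), so its centre was 17 mm off the first reading. The visible part lay at the same pixels, and the arm never went near them.

**What disagreed:** the real fingertips end about 36 mm above the reported tool point. My first grip therefore closed in the air over the 18-rack without touching it. I measured the offset with two cameras and corrected for it in all later moves.

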